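# Lock the ampoules into their stand

## Robot

A 6-joint arm with a two-finger parallel gripper is mounted at the origin on the work surface. World frame = base frame: x ahead of the robot, y to its left, z up, the work surface at z = 0. Lengths are in mm, angles in rad, forces in N, time in s.
With the tool pointing down it reaches from about 275 to 750 mm from the base axis. Payload 10.2 kg.
Tool frame: the origin (TCP) lies at the very end of the fingers, on their centre line; the grasp point (between the pads) lies 19 mm behind it; z points along the fingers, y is the line along which they close (so a half turn about z gives the same grasp; the last joint's range is limited). The gripper opens to 85 mm and grips with 20 to 120 N. Pads are 22 mm wide; open, the fingers measure 114 mm over their backs; the gripper's body (76 mm by 85 mm) begins 54 mm behind the grasp point. The pads swing forward as they close: fully open they stand 13 mm farther back than shut.
Start: joints at [0.926, 0.313, 1.498, -0, 1.331, -0.223], TCP at [214.95, 478.986, 231.294] pointing down, gripper open.
Joint ranges: [-2.94, 2.94], [-0.97, 2.17], [0.19, 2.56], [-1.23, 4.37], [0.02, 3.11], [-2.88, 2.88]. Speed limits (rad/s): [2.39, 2.39, 3.01, 3.14, 3.14, 3.14].

## Interface

Orientations are given as a unit quaternion [w, x, y, z].
In Python, from rig import * gives the robot as it stands. The module is installed in compiled form; this text tells all that it offers.
- The arm moves only by the shell command python3 -m crank 'ROWS' [FORCE]. ROWS is JSON, a list that holds one entry, the list of rows, each a list of 7 numbers: the shift along the tool's x, y, z in units of 25 mm (1.0 is 25 mm), then the turn, a rotation vector about the tool's x, y, z in units of 8 degrees (1.0 is 8 degrees), then the finger opening in mm, from 0 to 85.4. A call has exactly 8 rows; each row shifts and turns the commanded pose from where the row before left it, along the tool's axes as they then stand; what a row does not reach is not made up. A row lasts 1/10 s, in which the tool goes at most 50 mm and 8.59 degrees, less where a joint would pass 70% of its speed; a pose out of reach is approached as far as the arm can. A call is refused whole if a number of a shift passes 1 or a number of a turn 1, either way. A call with a gripper value outside its range is refused whole. The fingers move at their own pace and stop on an object; FORCE is the grip in N (left out, the last holds). Time passes only in rows, so rows that do not move let the fingers close, or fill a call up. It gives the time, the measured TCP pose, the force, the opening and the grip force at its end, in the units of the state.
- sense(): the state, without advancing time (a new reading comes with each control period).
- capture(name): name is "side" or "top"; returns the picture (420x560x3 uint8, blue, green, red); there is no depth.
- camera_model(name): a dict with "fx", "fy", "cx", "cy" (pixels), "world_from_camera" (4x4, takes a point from camera to world coordinates). Camera axes: x right, y up, looking along -z (the intrinsics and any distortion apply to the point x, -y, -z); pixel columns grow to the right and rows downward; lengths in mm; the calibration is good to about 2 mm. A picture is of the moment at which its call begins. camera_model takes no time and is no camera call.
- finish_job(): hands the job in; it is judged then, once.
The state is a dict: "time_s": time; "joints": joint angles; "dq": joint speeds; "tau": joint torques, N m; "eef_pos": TCP position; "ee_rot": TCP orientation; "force": force on the tool from outside, world axes, zero at the start; "wrist_torque": the same for the moment, N m; "grip_width": opening from 0.0 (shut) to 1.0 (fully open); "grip_force": force on a finger pad.
Only numpy, scipy, OpenCV 4.12 (cv2) and the standard library are available. Lean on these libraries where they do the work, as an engineer would, in place of code of your own. Each camera call takes 0.05 s, during which the arm holds its last target. There are 200 camera calls.

## Task

Stand the loose brown ampoule in the empty slot of the leaning ampoule stand, then swing the steel keeper down over all four ampoules until it lies flat with its end loop around the post. Then lock it: push the R-clip's straight leg right through the post's cross-hole until its bent leg has ridden over the post and snapped home around it, and let go. Do not tip the ampoules over, and leave everything else where it is.

Things in the scene. Friction and masses are not known exactly. Their poses are not given: they have to be found in the camera images.
- stand: Fixed birch plywood plinth, 150 (x) x 290 (y) mm on the table, that carries the leaning rack. Origin under its middle, x from its front to its back, z up. Its front looks roughly to the right (-y) of the robot.
- rack: Fixed upper part of the stand, leaning 30 degrees to its front: plywood board, white acrylic block (top z 40 mm, walls 6) with four open square slots in a row, steel post right, hinge pillar left (y 92). Origin on the board's top under the row's middle, 56 mm up; x up the slope, y left along the row (seen from its front), z square to the board. Slot middles at y 54, 18, -18, -54 mm.
- slot (a point): Floor centre of the empty slot (third from the left, seen from its front, rack y -18 mm), axes as rack; the slot is 26 x 26 mm and 40 deep along z.
- post_hole (a point): Middle of the cross-hole in the round steel post, axes as rack. The hole runs along x right through the 20 mm post, 9 mm across. Post axis at rack y -90 mm, along z; its top is 17 mm above this point, the top of the closed keeper's loop 4.2 mm below it (rack z 114.7 mm).
- keeper_hinge (a point): Middle of the keeper's hinge axis (the axis runs along rack x), at rack y 92, z 107 mm.
- keeper_end (a point): Top of the middle of the keeper's free end, 204 mm from the hinge axis.
- keeper (a joint): Angle of the keeper, rad: 0 shut on its stop (lying along rack -y over the ampoules, end loop around the post), growing as its free end swings up and over to +y; starts at 1.65 to 1.85. Steel flat 24 mm wide, 5 thick, ending in a loop of 7 mm round bar, 41 mm wide outside; 0.18 kg. Its stiff hinge (0.3 N m) holds it wherever it is left; push it over and down.
- ampoule: The loose brown glass ampoule, 100 mm tall, standing on the table: round body 22 mm in diameter up to 58 mm, then neck and narrow tip; 36 g. Origin under its foot, z up through its tip. It starts at one of three spots, the vial and the cup at the other two.
- clip: Steel R-clip of 5.5 mm wire, 146 mm long, 73 g, lying flat. z up from its underside, x along the straight leg (axis y 0, z 2.75 mm; tip at x 107). Finger loop: oblong two-turn coil, 11 mm high, x -39 to 3, y -3 to 21, sides parallel from x -27 to -9. The bent leg leaves it on the +y side; hump at x 58, flared end at x 88, y 16.5 mm.
- clip_seat (a point): Point on the straight leg's axis under the hump (clip x 58, y 0, z 2.75 mm): it lies at post_hole when the clip is home. Axes as clip.
- clip_eye (a point): Middle of the finger loop (clip x -18, y 9, z 2.75 mm), 24 mm wide over its parallel sides: the place to hold the clip. Axes as clip.
- clip_leg (a joint): How far the bent leg is sprung open at the loop, rad: 0 at rest, about 0.05 as its throat rides over the post. Riding over takes a push of about 8 N along the leg, then it snaps back; pushed further the loop side of the hump stops against the post.
- ampoule_a: One of the three ampoules already in the stand (same shape as ampoule, origin under its foot); to be left alone: in the first slot from the left.
- ampoule_b: One of the three ampoules already in the stand (same shape as ampoule, origin under its foot); to be left alone: in the second slot from the left.
- ampoule_c: One of the three ampoules already in the stand (same shape as ampoule, origin under its foot); to be left alone: in the fourth slot, next to the post.
- vial: A bystander, to be left alone: clear glass vial with grey rubber stopper, 32 mm in diameter, 67 tall; origin under its foot.
- cup: A bystander, to be left alone: small white open medicine cup, 42 mm in diameter, 40 tall; origin under its foot.
- crusher: A bystander, to be left alone: blue plastic pill crusher with a screw handle, 57 mm in diameter, 96 tall; origin under its foot.
- dish: A bystander, to be left alone: steel kidney dish, 112 x 205 mm, 42 high; origin under its middle.
- syrup: A bystander, to be left alone: brown medicine bottle, 58 mm in diameter, 125 tall; origin under its foot.
- pillbox: A bystander, to be left alone: white week box for pills with seven clear lids, 34 x 150 mm, 25 high; origin under its middle.
Mind the look-alikes: they are no part of the job. Leave any pink or yellow look-alike of the ampoule alone.

How it is judged:
By the outcome, as a careful person would: the job done as asked, in the order asked, and still so for the second after the job is handed in, with the robot touching nothing.
It also fails if it takes over 70 s, if anything falls off the work surface, if the arm or the gripper's body presses on something with over 40 N, if the wrist force passes 120 N, or if a joint passes its speed limit or range.

## Working session

There is one attempt and no reset: what is moved stays moved. The work goes in short steps, Python scripts to look and compute and a shell command to move; the robot and the scene stay as the last step left them, time stands still between calls to the robot, and variables do not carry over. Pictures are saved under pics/ and viewed, at most 10 in all, crops included, and the job is handed in when it is done.

```bash
mkdir -p pics; cat > h.py <<'E'
import numpy as np,cv2
from rig import *
from scipy.spatial.transform import Rotation as R
def cm(n):
    m=camera_model(n); return m,np.array(m["world_from_camera"],float)
def proj(n,P):
    m,T=cm(n); P=np.atleast_2d(P); c=(P-T[:3,3])@T[:3,:3]
    return np.c_[m["fx"]*c[:,0]/-c[:,2]+m["cx"], m["fy"]*-c[:,1]/-c[:,2]+m["cy"]]
def ray(n,u,v):
    m,T=cm(n); d=T[:3,:3]@np.array([(u-m["cx"])/m["fx"],-(v-m["cy"])/m["fy"],-1]); return T[:3,3],d/np.linalg.norm(d)
def onz(n,u,v,z):
    o,d=ray(n,u,v); return o+d*(z-o[2])/d[2]
def tri(a,b):
    o1,d1=ray("side",*a); o2,d2=ray("top",*b)
    A=np.c_[d1,-d2]; t=np.linalg.lstsq(A,o2-o1,rcond=None)[0]
    p,q=o1+d1*t[0],o2+d2*t[1]; return (p+q)/2,np.linalg.norm(p-q)
def rot():
    q=sense()["ee_rot"]; return R.from_quat([q[1],q[2],q[3],q[0]])
E
python3 - <<'E'
from h import *
for n in("side","top"):
    im=capture(n); cv2.imwrite(f"pics/{n}0.png",im)
    cv2.imwrite(f"pics/{n}0v.png",cv2.resize(im,(800,600),interpolation=cv2.INTER_CUBIC))
    m,T=cm(n); print({k:m[k] for k in m if k!="world_from_camera"},T.round(3).tolist())
print(sense())
E
```

```text
{'fx': 495.34936677462497, 'fy': 495.34936677462497, 'cx': 281.00859973223913, 'cy': 206.89948990425015} [[0.681, 0.462, -0.568, -215.536], [-0.732, 0.438, -0.522, -736.394], [0.008, 0.771, 0.636, 979.146], [0.0, 0.0, 0.0, 1.0]]
{'fx': 471.9029471673165, 'fy': 471.9029471673165, 'cx': 279.47156229834053, 'cy': 209.16477412243668} [[-0.023, 0.997, -0.068, 432.479], [-1.0, -0.023, -0.006, -54.686], [-0.007, 0.067, 0.998, 1444.882], [0.0, 0.0, 0.0, 1.0]]
{'time_s': 0.1, 'joints': array([ 9.25609656e-01,  3.13383298e-01,  1.49835150e+00,  1.22907946e-05,
        1.33102916e+00, -2.23382292e-01]), 'dq': array([ 0.00170413, -0.00291828, -0.00216329,  0.00110588, -0.00020457,
       -0.00112286]), 'tau': array([ 2.07012927e-03, -4.12893605e+01, -2.60140371e+01, -1.58265489e-04,
        2.99621192e-03,  1.77386664e-05]), 'eef_pos': array([214.79488227, 478.79376505, 230.8014297 ]), 'ee_rot': array([-2.51834871e-04,  2.09343579e-01,  9.77841972e-01, -5.28776235e-04]), 'force': array([-0.04573786, -0.09033658,  1.04178154]), 'wrist_torque': array([ 0.03461775,  0.02315296, -0.03909724]), 'grip_force': 0.0, 'grip_width': 1.001757103598302}
```

View pics/side0v.png

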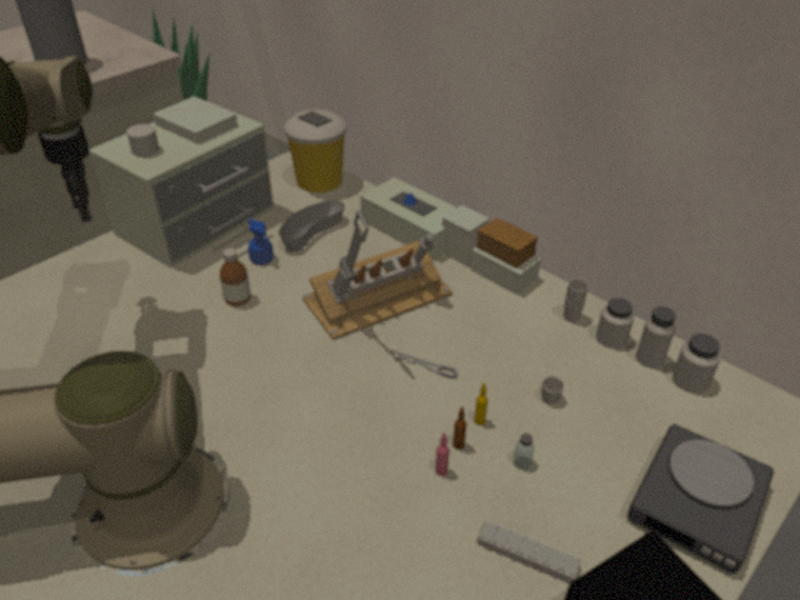

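View pics/top0v.png

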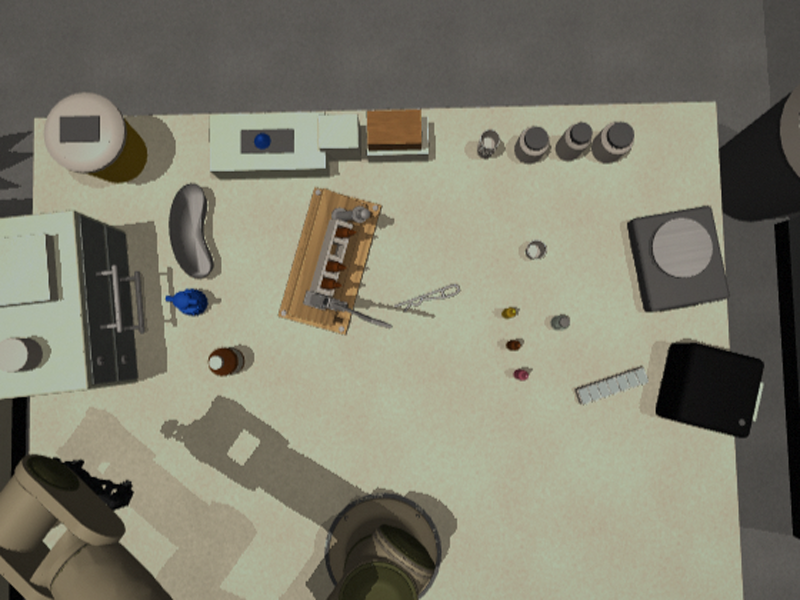

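The pictures show the following (800 px scale):
- **Look-alikes:** three ampoule shapes stand in a row. Top view: yellow (510,312), brown (514,344), pink (521,374). Side view: (481,405), (460,428), (443,455). The brown one fits the description. The brown syrup bottle at top (224,361) is far bigger.
- **Stand:** top (330,260), with the post at the far end (360,213) and the hinge at the near end (320,300).
- **Clip:** top (430,298).

Next I'll take enlarged crops.

```bash
python3 - <<'E'
from h import *
t=cv2.imread("pics/top0.png"); s=cv2.imread("pics/side0.png")
def crop(im,x0,y0,w,h,k):
    return cv2.resize(im[y0:y0+h,x0:x0+w],None,fx=k,fy=k,interpolation=cv2.INTER_CUBIC)
def ticks(c,x0,y0,k):
    for i in range(0,c.shape[1]//k,10): cv2.putText(c,str(x0+i),(i*k,8),0,.3,(0,0,255),1);cv2.line(c,(i*k,10),(i*k,14),(0,0,255),1)
    for i in range(0,c.shape[0]//k,10): cv2.putText(c,str(y0+i),(0,i*k+4),0,.3,(0,0,255),1)
    return c
cv2.imwrite("pics/c1.png",ticks(crop(t,190,125,133,115,6)[:600],190,125,6)[:600])
cv2.imwrite("pics/c2.png",ticks(crop(s,205,142,130,98,6),205,142,6)[:600])
a=ticks(crop(t,340,205,50,65,8),340,205,8); b=ticks(crop(s,300,262,50,72,8),300,262,8)[:520]
cv2.imwrite("pics/c3.png",np.hstack([a,b]))
for n,im,(x0,y0,w,h) in(("top",t,(340,205,50,65)),("side",s,(300,262,50,72))):
    hsv=cv2.cvtColor(im,cv2.COLOR_BGR2HSV)[y0:y0+h,x0:x0+w]
    m=((hsv[...,1]>110)).astype(np.uint8)
    k,l,st,c=cv2.connectedComponentsWithStats(m)
    for i in range(1,k):
        if st[i,4]>8: print(n,st[i]+np.array([x0,y0,0,0,0]),c[i]+[x0,y0],hsv[l==i].mean(0).round())
E
```

```text
top [351 215  10   8  61] [355.78688525 218.59016393] [ 23. 192. 110.]
top [354 238  10   7  54] [358.92592593 241.18518519] [ 13. 190.  60.]
top [360 259  10   7  49] [363.95918367 261.81632653] [175. 130. 100.]
side [332 268   9  30 180] [336.45555556 284.48888889] [ 24. 212. 102.]
side [318 286   8  28 151] [321.54966887 301.80794702] [ 15. 178.  66.]
side [306 312   7  13  55] [309.50909091 317.98181818] [167. 117. 106.]
side [306 326   6   6  26] [308.57692308 328.53846154] [149. 120.  90.]
```

View pics/c1.png

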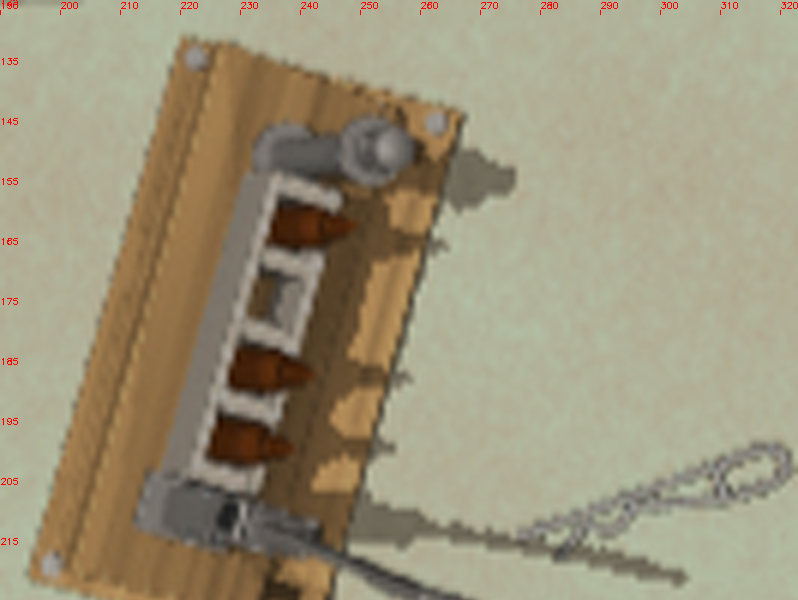

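View pics/c2.png

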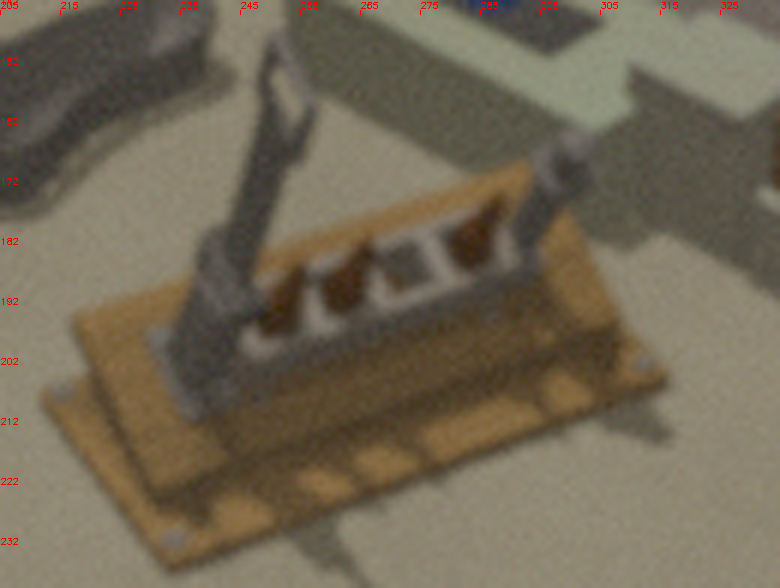

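View pics/c3.png

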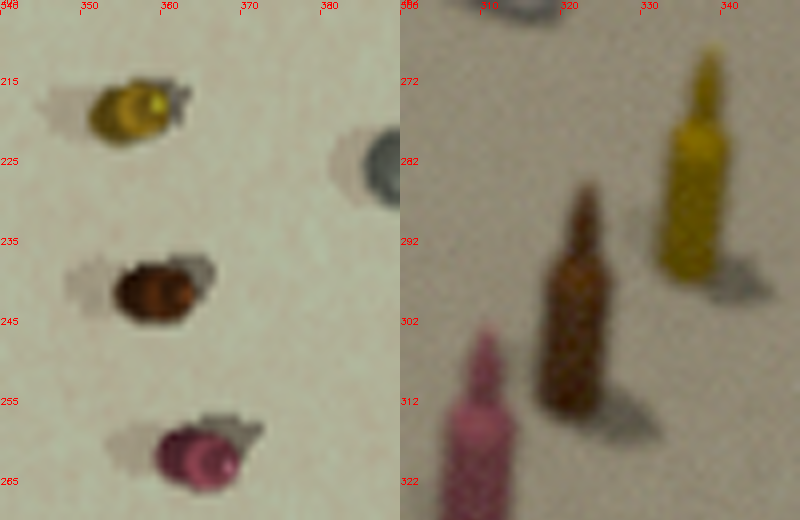

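The crops confirm it: the brown ampoule is at top (359,241), side (322,302), between the yellow and pink ones. In the top crop the post top is at (255,149) and the ampoule tips at (239,199), (242,187) and (249,163). The clip's loop is at right (321,202), with its tip at left about (277,214). The bent leg lies on the near (image-down) side.

```bash
cat >> h.py <<'E'
def plan(p,Rt,n,p0=None,R0=None):
    "n equal rows from pose to target: prints shift and turn in move units"
    s=sense(); p0=s["eef_pos"] if p0 is None else np.array(p0); R0=rot() if R0 is None else R0
    w=(R0.inv()*Rt).as_rotvec()/n; S=sum((R.from_rotvec(w*k).as_matrix() for k in range(n)),np.zeros((3,3)))
    sh=np.linalg.solve(S,R0.inv().apply(np.array(p)-p0))
    print("rows",n,"shift",(sh/25).round(3),"turn",(np.degrees(w)/8).round(3))
def frame(z,y):
    z=z/np.linalg.norm(z); y=y-z*(y@z); y/=np.linalg.norm(y); return R.from_matrix(np.c_[np.cross(y,z),y,z])
E
python3 - <<'E'
from h import *
from scipy.optimize import least_squares
f=lambda x0,y0,X,Y:(x0+(X+.5)/6-.5,y0+(Y+.5)/6-.5)
T=[f(190,125,*p) for p in((292,447),(312,373),(353,227),(392,148))]
S=[f(205,142,*p) for p in((302,268),(370,240),(505,200),(576,142))]
L=np.array([[0,54,100],[0,18,100],[0,-54,100],[0,-90,131.7]])
P=[]
for s,t in zip(S,T):
    p,e=tri(s,t); P.append(p); print(p.round(1),round(e,1))
P=np.array(P)
def W(q,L):
    x,y,a=q; F=R.from_euler("z",a)*R.from_euler("y",-30,degrees=True); return F.apply(L)+[x,y,56]
r=least_squares(lambda q:(W(q,L)-P).ravel(),[450,150,1.3]); q=r.x
print("rack",q,np.degrees(q[2]),"\nres",(W(q,L)-P).round(1))
for nm,l in dict(slot=[0,-18,0],slottop=[0,-18,40],hole=[0,-90,114.7],hinge=[0,92,107],bf=[-19,-73,40],bb=[19,-73,40],bbn=[19,73,40],bfn=[-19,73,40]).items():
    w=W(q,np.array(l)); print(nm,w.round(1),((proj("top",w)[0]+.5-[190,125])*6).round(),((proj("side",w)[0]+.5-[205,142])*6).round())
np.save("q.npy",q)
# keeper end
print("keeper end",tri(f(205,142,275,50),(267.5,227))[0].round(1))
for n,a in(("top",(358.93,241.2)),("side",(321.55,299.5))): pass
print("amp",[x.round(1) for x in tri((321.4,300),(358.9,241.2))], "tip",onz("side",323.4,284.8,100).round(1),"foot",onz("side",320.8,313.2,0).round(1), "top50",onz("top",358.9,241.2,50).round(1))
for u in((785,458),(520,535),(620,520),(563,555),(700,465)): print("clip",onz("top",*f(190,125,*u),3).round(1))
E
```

```text
[551.2  67.1 139.4] 1.1
[585.3  56.7 142.7] 0.2
[654.6  35.6 140. ] 2.9
[684.8  16.1 168.1] 0.2
rack [615.66512637 100.66816939   1.30685335] 74.87718159588657 
res [[-0.7 -0.7  3.2]
 [-0.1  0.4 -0. ]
 [ 0.2  2.7  2.6]
 [ 0.6 -2.5  1.9]]
slot [633.  96.  56.] [247. 300.] [383. 305.]
slottop [627.8  76.7  90.6] [279. 299.] [403. 271.]
hole [687.6  21.8 155.3] [382. 148.] [570. 157.]
hinge [512.9  73.  148.7] [278. 530.] [235. 284.]
bf [676.6  46.4  81.1] [341. 201.] [514. 269.]
bb [685.2  78.2 100.1] [272. 178.] [480. 205.]
bbn [544.3 116.3 100.1] [197. 472.] [224. 297.]
bfn [535.7  84.5  81.1] [268. 492.] [258. 364.]
keeper end [463.7 -17.  338.8]
amp [array([ 427.6, -280.2,   43.3]), np.float64(2.1)] tip [ 427.9 -282.9  100. ] foot [ 424.8 -285.3    0. ] top50 [ 426.9 -278.3   50. ]
clip [ 552.5 -172.3    3. ]
clip [516.2 -36.1   3. ]
clip [522.7 -87.3   3. ]
clip [505.5 -57.8   3. ]
clip [ 549.9 -128.8    3. ]
```

```bash
python3 - <<'E'
from h import *
print(rot().as_matrix().round(2).tolist())
for s in(1,-1):
    plan([426.5,-281.5,150],frame(np.array([0,0,-1.]),s*np.array([.26,.965,0])),24)
    plan([426.5,-281.5,150],frame(np.array([0,0,-1.]),s*np.array([.26,.965,0])),32)
E
```

```text
[[-0.91, 0.41, -0.0], [0.41, 0.91, -0.0], [0.0, -0.0, -1.0]]
rows 24 shift [-0.762 -1.074  0.135] turn [-0.    -0.    -0.047]
rows 32 shift [-0.571 -0.806  0.101] turn [-0.    -0.    -0.036]
rows 24 shift [-1.675  1.031  0.134] turn [-0.    0.    0.89]
rows 32 shift [-1.244  0.793  0.101] turn [-0.     0.     0.668]
```

```bash

python3 -m crank '[[[-0.71,-1,0.12,0,0,-0.05,85],[-0.71,-1,0.12,0,0,-0.05,85],[-0.71,-1,0.12,0,0,-0.05,85],[-0.71,-1,0.12,0,0,-0.05,85],[-0.71,-1,0.12,0,0,-0.05,85],[-0.71,-1,0.12,0,0,-0.05,85],[-0.71,-1,0.12,0,0,-0.05,85],[-0.71,-1,0.12,0,0,-0.05,85]]]' 20
python3 -m crank '[[[-0.71,-1,0.12,0,0,-0.05,60],[-0.71,-1,0.12,0,0,-0.05,60],[-0.71,-1,0.12,0,0,-0.05,60],[-0.71,-1,0.12,0,0,-0.05,60],[-0.71,-1,0.12,0,0,-0.05,60],[-0.71,-1,0.12,0,0,-0.05,60],[-0.71,-1,0.12,0,0,-0.05,60],[-0.71,-1,0.12,0,0,-0.05,60]]]' 20
python3 -m crank '[[[-0.71,-1,0.12,0,0,-0.05,45],[-0.71,-1,0.12,0,0,-0.05,45],[-0.71,-1,0.12,0,0,-0.05,45],[-0.71,-1,0.12,0,0,-0.05,45],[-0.71,-1,0.12,0,0,-0.05,45],[-0.71,-1,0.12,0,0,-0.05,45],[-0.71,-1,0.12,0,0,-0.05,45],[-0.71,-1,0.12,0,0,-0.05,45]]]' 20
python3 - <<'E'
from h import *
s=sense();print(s["time_s"],s["eef_pos"],s["joints"].round(2))
F=frame(np.array([0,0,-1.]),np.array([.26,.965,0]))
plan([426.5,-281.5,150],F,4); plan([426.5,-281.5,42],F,8,[426.5,-281.5,150],F)
E
```

```text
time_s: 0.9
eef_pos: [268.4, 238.5, 207.0]
ee_rot: [-0.0, 0.182, 0.983, -0.0]
force: [1.0, 0.9, 0.2]
grip_width: 0.991
grip_force: 0.0
time_s: 1.7
eef_pos: [335.3, 2.4, 183.1]
ee_rot: [-0.0, 0.154, 0.988, 0.0]
force: [1.2, 1.1, -0.7]
grip_width: 0.703
grip_force: 0.0
time_s: 2.5
eef_pos: [415.3, -229.4, 158.9]
ee_rot: [-0.0, 0.127, 0.992, 0.0]
force: [-0.4, -0.3, 1.3]
grip_width: 0.529
grip_force: 0.0
2.5 [ 415.30311237 -229.37256023  158.87300762] [-0.75  0.28  1.75  0.    1.12 -2.07]
rows 4 shift [-0.241 -0.476  0.089] turn [ 0.001 -0.001  0.016]
rows 8 shift [0.   0.   0.54] turn [0. 0. 0.]
```

```bash

python3 -m crank '[[[-0.24,-0.48,0.09,0,0,0.02,45],[-0.24,-0.48,0.09,0,0,0.02,45],[-0.24,-0.48,0.09,0,0,0.02,45],[-0.24,-0.48,0.09,0,0,0.02,45],[0,0,0.6,0,0,0,45],[0,0,1,0,0,0,45],[0,0,1,0,0,0,45],[0,0,0.8,0,0,0,45]]]' 20
python3 -m crank '[[[0,0,0.5,0,0,0,45],[0,0,0.4,0,0,0,45],[0,0,0,0,0,0,15],[0,0,0,0,0,0,15],[0,0,0,0,0,0,15],[0,0,0,0,0,0,15],[0,0,0,0,0,0,15],[0,0,0,0,0,0,15]]]' 20
python3 - <<'E'
from h import *
s=sense();print(s["time_s"],s["eef_pos"],s["grip_width"]*85.4,s["grip_force"])
t=capture("top");S=capture("side")
k=lambda im,x,y,w,h,f:cv2.resize(im[y:y+h,x:x+w],None,fx=f,fy=f,interpolation=cv2.INTER_CUBIC)
cv2.imwrite("pics/g1.png",np.hstack([k(t,320,195,80,90,5),k(S,280,240,80,90,5)]))
E
```

```text
time_s: 3.3
eef_pos: [425.9, -280.6, 64.1]
ee_rot: [-0.0, 0.132, 0.991, 0.0]
force: [0.7, 0.5, -0.1]
grip_width: 0.527
grip_force: 0.0
time_s: 4.1
eef_pos: [426.2, -280.9, 43.1]
ee_rot: [0.0, 0.132, 0.991, -0.0]
force: [0.3, -0.4, 1.9]
grip_width: 0.246
grip_force: 21.7
4.1 [ 426.24283365 -280.90735601   43.10186422] 20.99801203965026 21.67132733845392
```

View pics/g1.png

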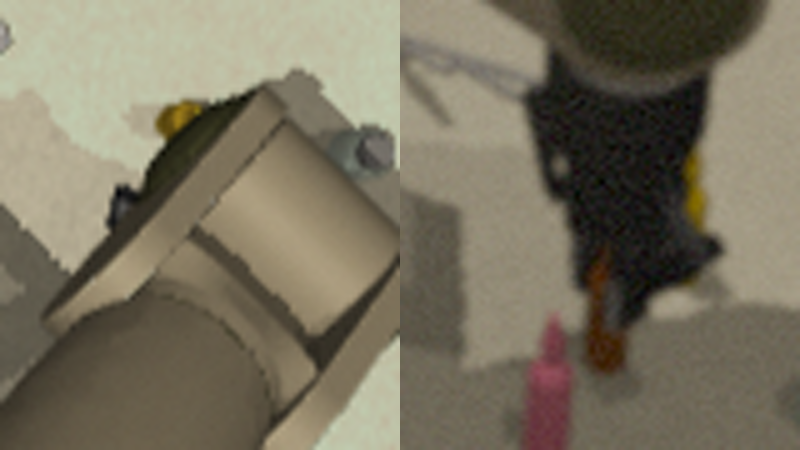

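The side crop shows the brown ampoule held upright between the fingers at about (600,320). The pink and yellow ones are untouched. Next I'll refine the rack pose from the white walls.

```bash
cat >> h.py <<'E'
def W(q,L):
    x,y,a=q[:3]; F=R.from_euler("z",a)*R.from_euler("y",-30,degrees=True); return F.apply(L)+[x,y,56]
def rk(q): return (R.from_euler("z",q[2])*R.from_euler("y",-30,degrees=True)).as_matrix()
E
python3 - <<'E'
from h import *
q=np.load("q.npy")
for n in("top","side"):
    im=cv2.imread(f"pics/{n}0.png").astype(np.float32)
    b=im[...,0]  # blue: white bright, brown dark
    def prof(L):
        uv=proj(n,W(q,L)).astype(np.float32); return cv2.remap(b,uv[:,0].reshape(1,-1),uv[:,1].reshape(1,-1),cv2.INTER_LINEAR).ravel()
    ys=np.arange(-82,83,2.)
    print(n,"y-prof")
    for x in(-8,0,8):
        print(x,[int(v) for v in prof(np.c_[np.full_like(ys,x),ys,np.full_like(ys,40)])])
    xs=np.arange(-34,35,2.)
    for y in(0,-36): print("x-prof",y,[int(v) for v in prof(np.c_[xs,np.full_like(xs,y),np.full_like(xs,40)])])
E
```

```text
top y-prof
-8 [37, 42, 59, 93, 120, 131, 123, 88, 47, 18, 13, 13, 15, 15, 15, 13, 11, 18, 50, 82, 109, 120, 129, 133, 126, 112, 97, 103, 105, 105, 106, 106, 106, 107, 107, 107, 107, 106, 107, 115, 126, 133, 131, 105, 60, 20, 10, 8, 8, 9, 10, 11, 12, 18, 42, 73, 103, 115, 130, 139, 135, 102, 59, 23, 11, 9, 10, 11, 11, 11, 12, 19, 41, 74, 99, 110, 111, 114, 111, 85, 66, 85, 117]
0 [64, 58, 75, 104, 128, 134, 129, 103, 61, 20, 13, 10, 11, 10, 10, 9, 9, 9, 10, 29, 64, 106, 128, 134, 130, 108, 81, 58, 69, 76, 76, 71, 71, 78, 86, 83, 77, 71, 82, 108, 129, 134, 129, 104, 63, 21, 14, 12, 14, 11, 10, 11, 10, 10, 14, 35, 70, 106, 129, 134, 127, 102, 59, 19, 12, 12, 15, 11, 11, 13, 14, 13, 15, 33, 68, 106, 130, 137, 137, 127, 83, 55, 61]
8 [75, 68, 88, 112, 136, 137, 131, 109, 65, 38, 28, 17, 10, 9, 7, 6, 7, 7, 9, 17, 62, 104, 137, 137, 129, 109, 66, 41, 37, 36, 37, 39, 39, 40, 39, 40, 39, 38, 72, 105, 137, 138, 130, 111, 62, 29, 11, 8, 8, 8, 9, 9, 7, 8, 9, 13, 59, 100, 137, 137, 131, 119, 62, 27, 10, 6, 7, 8, 9, 7, 5, 7, 12, 26, 69, 109, 136, 136, 125, 105, 68, 73, 85]
x-prof 0 [42, 42, 42, 41
[... 992 characters left out ...]
 68, 70, 72, 70, 59, 53, 55, 53, 51]
8 [54, 48, 45, 41, 37, 31, 22, 19, 23, 29, 35, 30, 30, 34, 36, 40, 48, 59, 71, 86, 102, 111, 114, 109, 101, 86, 72, 65, 59, 59, 59, 58, 55, 57, 59, 57, 54, 55, 58, 52, 46, 37, 32, 28, 29, 31, 26, 25, 28, 29, 31, 34, 38, 49, 61, 74, 75, 73, 65, 49, 31, 28, 26, 32, 30, 30, 36, 41, 46, 52, 56, 58, 60, 54, 55, 58, 57, 57, 60, 61, 63, 59, 59]
x-prof 0 [46, 47, 48, 51, 52, 58, 64, 67, 77, 89, 99, 106, 108, 108, 106, 102, 89, 79, 70, 60, 48, 37, 32, 33, 32, 38, 49, 60, 59, 59, 65, 67, 70, 78, 89]
x-prof -36 [39, 42, 48, 54, 59, 62, 66, 77, 86, 97, 107, 107, 109, 112, 110, 110, 113, 114, 112, 111, 110, 109, 108, 109, 111, 110, 105, 92, 82, 73, 70, 68, 72, 82, 95]
```

```bash
python3 - <<'E'
from h import *
q=np.load("q.npy"); q[:2]+=[.7,1.1]; np.save("q.npy",q); M=rk(q)
s=sense(); print(s["eef_pos"],s["joints"].tolist())
for z in(43,118): print(z,W(q,np.array([0,-18,z])).round(1))
F=frame(-M[:,2],M[:,0]); F0=rot()
up=s["eef_pos"]+[0,0,150]
mid=np.array([560,-150,240.])
plan(mid,F,16,up,F0); 
plan(W(q,np.array([0,-18,118])),F,8,mid,F)
E
python3 -m crank '[[[0,0,-0.5,0,0,0,15],[0,0,-1,0,0,0,15],[0,0,-1,0,0,0,15],[0,0,-1,0,0,0,15],[0,0,-1,0,0,0,15],[0,0,-1,0,0,0,15],[0,0,-0.5,0,0,0,15],[0,0,0,0,0,0,15]]]' 25
python3 -c "
from h import *
s=sense(); print(s['eef_pos'],s['joints'].tolist())"
```

```text
[ 426.23189782 -280.88821464   43.06459753] [-0.8125332329748285, 0.5163254395633393, 1.7498731890024233, 9.16286875075391e-06, 0.8748242508679847, -2.117898472926214]
43 [628.1  76.3  93.2]
118 [618.3  40.1 158.2]
rows 16 shift [-0.237  0.425 -0.016] turn [-0.235  0.    -0.001]
rows 8 shift [-0.034  0.656  0.851] turn [0. 0. 0.]
time_s: 5.0
eef_pos: [426.5, -281.1, 194.4]
ee_rot: [0.001, 0.132, 0.991, -0.001]
force: [0.3, -0.3, -0.1]
grip_width: 0.242
grip_force: 24.6
[ 426.49342724 -281.13151784  194.43906068] [-0.8124788843560014, 0.31220140908828903, 1.5983658239151861, -1.110167823977256e-05, 1.2278451404579727, -2.1178529781857276]
```

```bash
python3 - <<'E'
from h import *
k=800/560
for t in(0,73,150,200,250,300,350): print(t,(proj("side",[215,479,231+t])[0]*k).round(), (proj("top",[215,479,231+t])[0]*k).round())
for z in(0,100,150,200,250,300,350): print(z,(proj("side",[0,0,z])[0]*k).round(),(proj("top",[0,0,z])[0]*k).round())
for n in("side",):
    im=capture(n); cv2.imwrite("pics/s5.png",cv2.resize(im,(800,600)))
E
```

```text
0 [ 87. 215.] [107. 474.]
73 [ 76. 182.] [ 88. 482.]
150 [ 64. 144.] [ 65. 492.]
200 [ 55. 118.] [ 48. 499.]
250 [46. 90.] [ 29. 508.]
300 [37. 61.] [  8. 517.]
350 [27. 31.] [-15. 527.]
0 [151. 504.] [383. 552.]
100 [136. 466.] [381. 567.]
150 [129. 445.] [380. 576.]
200 [120. 422.] [379. 586.]
250 [111. 398.] [378. 596.]
300 [102. 372.] [377. 607.]
350 [ 92. 345.] [376. 620.]
```

View pics/s5.png

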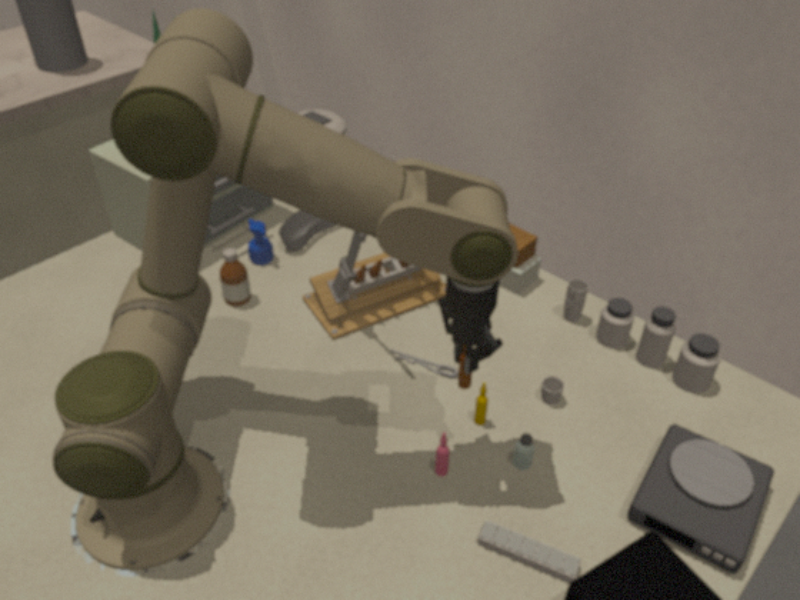

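The side view shows the ampoule held, with the gripper at (470,320). The forearm would pass very close over the raised keeper's end at about (464,-20,325) mm while I insert. The hinge is light (about 1.5 N at the end), so I'll first nudge the keeper further open with the finger side.

```bash

python3 -m crank '[[[-0.18,0.93,-0.35,0,0,0,15],[-0.18,0.93,-0.35,0,0,0,15],[-0.18,0.93,-0.35,0,0,0,15],[-0.18,0.93,-0.35,0,0,0,15],[-0.18,0.93,-0.35,0,0,0,15],[-0.18,0.93,-0.35,0,0,0,15],[-0.18,0.93,-0.35,0,0,0,15],[-0.18,0.93,-0.35,0,0,0,15]]]' 25
python3 -m crank '[[[-0.18,0.93,-0.35,0,0,0,15],[-0.18,0.93,-0.35,0,0,0,15],[-0.18,0.93,-0.35,0,0,0,15],[1,-0.27,0,0,0,0,15],[1,-0.27,0,0,0,0,15],[1,-0.27,0,0,0,0,15],[1,-0.27,0,0,0,0,15],[1,-0.27,0,0,0,0,15]]]' 25
python3 - <<'E'
from h import *
s=sense(); print(s['eef_pos'],s['joints'].tolist(),s["force"])
im=capture("side"); cv2.imwrite("pics/s6.png",cv2.resize(im[80:290,150:400],None,fx=2.8,fy=2.8,interpolation=cv2.INTER_CUBIC))
q=np.load("q.npy");M=rk(q);F=frame(-M[:,2],M[:,0])
a=np.array([560,-60,290.])
plan(a,rot(),6)
plan(W(q,np.array([0,-18,130])),F,8,a,rot())
E
```

```text
time_s: 5.85
eef_pos: [509.6, -109.6, 261.5]
ee_rot: [-0.001, 0.132, 0.991, 0.0]
force: [-0.3, 0.0, -1.0]
grip_width: 0.237
grip_force: 24.6
time_s: 6.65
eef_pos: [410.1, -46.5, 287.5]
ee_rot: [-0.001, 0.132, 0.991, 0.0]
force: [-1.1, 0.3, 1.1]
grip_width: 0.242
grip_force: 24.8
[410.1478788  -46.5024109  287.53767198] [-0.3985015446016618, 0.021314814340221772, 1.6976736450602048, -2.2919172926034395e-05, 1.425285128011667, -1.7039252772231468] [-1.05136647  0.31306555  1.09460994]
rows 6 shift [-1.004  0.177 -0.018] turn [0. 0. 0.]
rows 8 shift [-0.152  0.382  0.719] turn [-0.469 -0.003 -0.002]
```

View pics/s6.png

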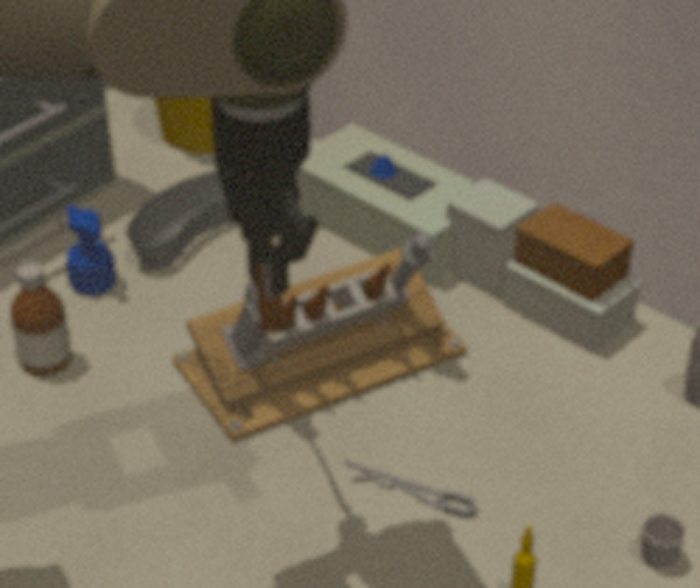

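The view shows the ampoule held at (262,290), with the keeper hidden behind the gripper. I'll back off and check where it stands.

```bash

python3 -m crank '[[[-1,0.18,0,0,0,0,15],[-1,0.18,0,0,0,0,15],[-1,0.18,0,0,0,0,15],[-1,0.18,0,0,0,0,15],[-1,0.18,0,0,0,0,15],[-1,0.18,0,0,0,0,15],[0,0,0,0,0,0,15],[0,0,0,0,0,0,15]]]' 25
python3 - <<'E'
from h import *
s=sense(); print(s['eef_pos'],s["force"])
a=capture("side");b=capture("top")
k=lambda im,x,y,w,h,f:cv2.resize(im[y:y+h,x:x+w],None,fx=f,fy=f,interpolation=cv2.INTER_CUBIC)
cv2.imwrite("pics/m7.png",np.hstack([k(a,200,110,100,140,4),k(b,190,140,100,140,4)]))
q=np.load("q.npy");M=rk(q);F=frame(-M[:,2],M[:,0])
plan(W(q,np.array([0,-18,118])),F,8)
E
```

```text
time_s: 7.5
eef_pos: [563.0, -59.9, 287.4]
ee_rot: [-0.002, 0.132, 0.991, 0.0]
force: [-0.2, 0.6, -0.9]
grip_width: 0.243
grip_force: 24.7
[562.97841956 -59.89400585 287.36636248] [-0.17447038  0.64512677 -0.90472908]
rows 8 shift [-0.139  0.397  0.769] turn [-0.469 -0.001 -0.002]
```

View pics/m7.png

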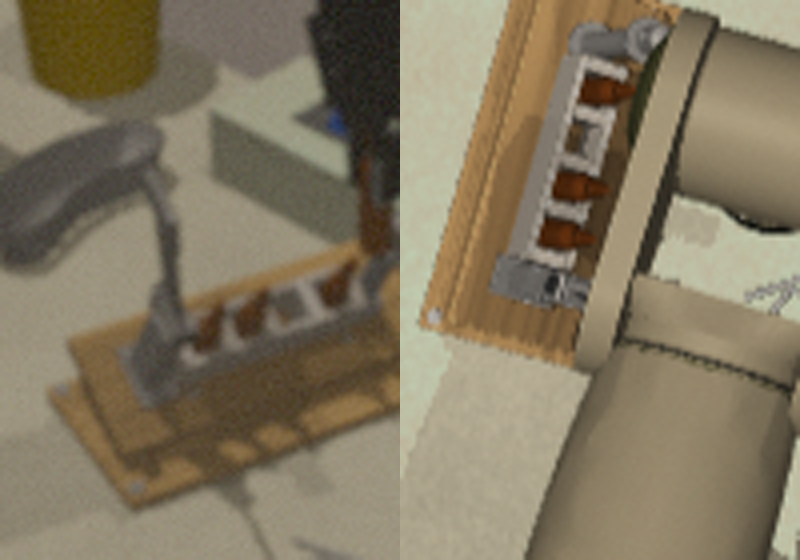

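The side crop shows the keeper now leaning further left, with its loop end at about side pixel (238,153). The ampoule is still held at right. Next I'll work out the keeper angle and move to pre-insert.

```bash
python3 - <<'E'
from h import *
q=np.load("q.npy")
for t in(1.7,1.9,2.0,2.1,2.2,2.3,2.4):
    l=np.array([0,92-204*np.cos(t),107+204*np.sin(t)]); w=W(q,l); print(t,w.round(),proj("side",w)[0].round(1))
E
python3 -m crank '[[[-0.14,0.4,0.77,-0.47,0,0,15],[-0.14,0.4,0.77,-0.47,0,0,15],[-0.14,0.4,0.77,-0.47,0,0,15],[-0.14,0.4,0.77,-0.47,0,0,15],[-0.14,0.4,0.77,-0.47,0,0,15],[-0.14,0.4,0.77,-0.47,0,0,15],[-0.14,0.4,0.77,-0.47,0,0,15],[-0.14,0.4,0.77,-0.47,0,0,15]]]' 25
python3 - <<'E'
from h import *
q=np.load("q.npy");M=rk(q);F=frame(-M[:,2],M[:,0])
s=sense(); print("rack TCP",(M.T@(s["eef_pos"]-[q[0],q[1],56])).round(1),(rot().inv()*F).as_rotvec(degrees=True).round(2),s["joints"].round(2))
plan(W(q,np.array([0,-18,90])),F,4)
b=capture("side"); 
hsv=cv2.cvtColor(b,cv2.COLOR_BGR2HSV); m=((hsv[...,1]>120)&(hsv[...,0]<20)&(hsv[...,2]<130)).astype(np.uint8)[140:220,225:310]
k,l,st,c=cv2.connectedComponentsWithStats(m)
for i in range(1,k):
    if st[i,4]>15: print(st[i]+np.array([225,140,0,0,0]),(c[i]+[225,140]).round(1))
t=proj("side",[W(q,np.array([0,-18,z])) for z in(75,133,175)]);print(t.round(1))
E
```

```text
1.7 [462. -17. 324.] [251.3 155.5]
1.9 [425.  -2. 316.] [235.8 162.2]
2.0 [407.   7. 309.] [228.  166.1]
2.1 [391.  16. 301.] [220.5 170.3]
2.2 [376.  26. 292.] [213.2 174.6]
2.3 [363.  36. 280.] [206.3 179.1]
2.4 [350.  47. 268.] [200.  183.6]
time_s: 8.4
eef_pos: [619.3, 40.9, 158.6]
ee_rot: [0.035, 0.128, 0.957, 0.258]
force: [0.2, -0.5, -0.2]
grip_width: 0.241
grip_force: 24.7
rack TCP [  1.  -18.7 117.9] [ 0.21  0.08 -0.11] [-0.34  0.56  1.43  0.56  1.25 -1.85]
rows 4 shift [ 0.008 -0.011  0.278] turn [ 0.007  0.002 -0.003]
[272 166  15  20 117] [279.2 176.9]
[259 181   8  13  46] [262.8 187.6]
[249 185   7  12  31] [252.3 190.7]
[259 184  51  36 349] [291.  205.1]
[273 196   9   8  25] [277.6 200.3]
[225 209  10  11  40] [229.8 213.8]
[236 213   8   7  23] [238.8 216.3]
[[274.6 181.2]
 [280.  172.1]
 [284.1 165. ]]
```

```bash

python3 -m crank '[[[0.04,-0.04,0.2,0,0,0,15],[0,0,0.3,0,0,0,15],[0,0,0.3,0,0,0,15],[0,0,0.3,0,0,0,15],[0,0,0.3,0,0,0,15],[0,0,0,0,0,0,15],[0,0,0,0,0,0,15],[0,0,0,0,0,0,15]]]' 25
python3 - <<'E'
from h import *
q=np.load("q.npy");M=rk(q)
s=sense(); print("rack TCP",(M.T@(s["eef_pos"]-[q[0],q[1],56])).round(1),(M.T@s["force"]).round(1),s["grip_force"])
E
```

```text
time_s: 9.25
eef_pos: [623.2, 56.6, 128.3]
ee_rot: [0.035, 0.128, 0.957, 0.257]
force: [0.1, 0.0, -0.8]
grip_width: 0.245
grip_force: 24.7
rack TCP [ -0.1 -18.4  83.5] [-0.4 -0.1 -0.7] 24.73608819069341
```

```bash

python3 -m crank '[[[0.02,0,0.06,0,0,0,15],[0,0,0.06,0,0,0,15],[0,0,0.06,0,0,0,15],[0,0,0.06,0,0,0,15],[0,0,0.06,0,0,0,15],[0,0,0.06,0,0,0,15],[0,0,0,0,0,0,15],[0,0,0,0,0,0,15]]]' 25
cat > st.py <<'E'
from h import *
q=np.load("q.npy");M=rk(q)
s=sense(); print(s["time_s"],"rack TCP",(M.T@(s["eef_pos"]-[q[0],q[1],56])).round(1),"f",(M.T@s["force"]).round(1),"t",(M.T@s["wrist_torque"]).round(2),s["grip_force"].round(1),(s["grip_width"]*85.4).round(1))
E
python3 st.py
```

```text
time_s: 10.05
eef_pos: [623.8, 61.3, 120.2]
ee_rot: [0.034, 0.128, 0.957, 0.257]
force: [0.3, -0.4, -1.1]
grip_width: 0.246
grip_force: 24.7Traceback (most recent call last):
  File "st.py", line 3, in <module>
    s=sense(); print(s["time_s"],"rack TCP",(M.T@(s["eef_pos"]-[q[0],q[1],56])).round(1),"f",(M.T@s["force"]).round(1),"t",(M.T@s["wrist_torque"]).round(2),s["grip_force"].round(1),(s["grip_width"]*85.4).round(1))
                                                                                                                                                            ^^^^^^^^^^^^^^^^^^^^^
AttributeError: 'float' object has no attribute 'round'
```

```bash
sed -i 's/s\["grip_force"\].round(1),(s\["grip_width"\]\*85.4).round(1)/round(s["grip_force"],1),round(s["grip_width"]*85.4,1)/' st.py
python3 -m crank '[[[0,0,0.14,0,0,0,15],[0,0,0.14,0,0,0,15],[0,0,0.14,0,0,0,15],[0,0,0.14,0,0,0,15],[0,0,0.14,0,0,0,15],[0,0,0.14,0,0,0,15],[0,0,0,0,0,0,15],[0,0,0,0,0,0,15]]]' 25
python3 st.py
```

```text
time_s: 10.85
eef_pos: [626.5, 71.4, 102.0]
ee_rot: [0.034, 0.128, 0.957, 0.257]
force: [0.3, 0.6, -0.4]
grip_width: 0.243
grip_force: 24.7
10.85 rack TCP [ -0.1 -17.7  53.2] f [ 0.4 -0.1 -0.7] t [0.02 0.24 0.02] 24.7 20.7
```

```bash

python3 -m crank '[[[0,0,0,0,0,0,32],[0,0,0,0,0,0,32],[0,0,0,0,0,0,32],[0,0,-0.5,0,0,0,32],[0,0,-1,0,0,0,32],[0,0,-1,0,0,0,32],[0,0,-1,0,0,0,32],[0,0,-1,0,0,0,32]]]' 25
python3 st.py
python3 - <<'E'
from h import *
q=np.load("q.npy")
b=capture("side");b0=cv2.imread("pics/side0.png")
hsv=cv2.cvtColor(b,cv2.COLOR_BGR2HSV); m=((hsv[...,1]>120)&(hsv[...,0]<20)&(hsv[...,2]<130)).astype(np.uint8)[140:200,240:310]
k,l,st,c=cv2.connectedComponentsWithStats(m)
for i in range(1,k):
    if st[i,4]>15: print(st[i]+np.array([240,140,0,0,0]),(c[i]+[240,140]).round(1))
print(proj("side",[W(q,np.array([0,y,100])) for y in(54,18,-18,-54)]).round(1))
E
```

```text
time_s: 11.65
eef_pos: [611.4, 16.1, 201.2]
ee_rot: [0.035, 0.128, 0.957, 0.257]
force: [0.3, 0.3, 0.3]
grip_width: 0.376
grip_force: 0.0
11.65 rack TCP [-1.000e-01 -1.760e+01  1.678e+02] f [ 0.4 -0.3  0.1] t [-0.06  0.19 -0.03] 0.0 32.1
[280 173  11  13  55] [284.8 179.6]
[270 178   8  12  43] [273.7 184. ]
[259 181   8  13  46] [263.  187.6]
[293 183   9   9  25] [297.5 187.6]
[249 185   6  12  31] [252.1 191.2]
[275 192  34   8 100] [293.3 196.6]
[[255.  185.3]
 [266.1 181.3]
 [276.9 177.4]
 [287.5 173.6]]
```

The ampoule is seated: its blob at (274,184) is the same size as its neighbours and in line with them. Next the arm goes over the keeper to its robot side and sweeps it shut.

```bash

python3 -m crank '[[[0,0,-1,0,0,0,0],[0,0,-1,0,0,0,0],[0,0,-1,0,0,0,0],[1,0,-0.9,0,0,0,0],[1,0,-0.9,0,0,0,0],[1,0,-0.9,0,0,0,0],[1,0,-0.9,0,0,0,0],[1,0,0,0,0,0,0]]]' 25
python3 -m crank '[[[1,0,0,0,0,0,0],[1,0,0,0,0,0,0],[1,0,0,0,0,0,0],[1,0,0,0,0,0,0],[0,0,0.8,0,0,0,0],[0,0,0.8,0,0,0,0],[0,0,0.8,0,0,0,0],[0,0,0.8,0,0,0,0]]]' 25
python3 st.py
python3 -m crank '[[[-0.85,0,0,0,0,0,0],[-0.85,0,0,0,0,0,0],[-0.85,0,0,0,0,0,0],[-0.85,0,0,0,0,0,0],[-0.7,0,0.05,0,0,0,0],[-0.67,0,0.16,0,0,0,0],[-0.67,0,0.16,0,0,0,0],[-0.67,0,0.16,0,0,0,0]]]' 25
python3 st.py
```

```text
time_s: 12.5
eef_pos: [468.7, -30.9, 344.6]
ee_rot: [0.037, 0.128, 0.957, 0.256]
force: [0.5, 0.3, 0.1]
grip_width: -0.005
grip_force: 0.0
time_s: 13.3
eef_pos: [383.3, 35.2, 272.6]
ee_rot: [0.035, 0.128, 0.957, 0.257]
force: [-0.2, -0.6, -0.5]
grip_width: -0.004
grip_force: 0.0
13.3 rack TCP [  0.  207.6 250.1] f [-0.8  0.  -0.1] t [-0.03  0.25  0.06] 0.0 -0.4
time_s: 14.1
eef_pos: [532.8, 1.0, 261.6]
ee_rot: [0.034, 0.128, 0.957, 0.257]
force: [-1.8, 0.9, -0.7]
grip_width: -0.0
grip_force: 1.0
14.1 rack TCP [ -0.3  54.4 237.6] f [ 0.   2.  -0.8] t [ 0.43  0.3  -0.01] 1.0 -0.0
```

```bash

python3 -m crank '[[[-0.64,0,0.39,0,0,0,0],[-0.64,0,0.39,0,0,0,0],[-0.64,0,0.39,0,0,0,0],[-0.43,0,0.6,0,0,0,0],[-0.43,0,0.6,0,0,0,0],[-0.43,0,0.6,0,0,0,0],[-0.2,0,0.68,0,0,0,0],[-0.2,0,0.68,0,0,0,0]]]' 25
python3 st.py
python3 -m crank '[[[-0.05,0,0.3,0,0,0,0],[0,0,0.2,0,0,0,0],[0,0,0.15,0,0,0,0],[0,0,0.1,0,0,0,0],[0,0,0.06,0,0,0,0],[0,0,0.04,0,0,0,0],[0,0,0,0,0,0,0],[0,0,0,0,0,0,0]]]' 25
python3 st.py
```

```text
time_s: 14.9
eef_pos: [634.2, 30.1, 167.2]
ee_rot: [0.035, 0.128, 0.957, 0.257]
force: [-1.3, -1.1, 0.7]
grip_width: 0.003
grip_force: 0.7
14.9 rack TCP [ -0.3 -35.9 128.6] f [-0.9  1.   1.3] t [0.2  0.29 0.04] 0.7 0.2
time_s: 15.7
eef_pos: [637.8, 38.9, 151.3]
ee_rot: [0.035, 0.127, 0.957, 0.257]
force: [-8.6, -6.9, 11.0]
grip_width: 0.003
grip_force: 7.4
15.7 rack TCP [-1.000e-01 -3.710e+01  1.101e+02] f [-2.2  6.5 14. ] t [ 1.09  0.56 -0.03] 7.4 0.2
```

Keeper on its stop: fingertips at rack z 110, 14 N reaction. Now measure the clip.

```bash

python3 -m crank '[[[0,0,-0.4,0,0,0,0],[0,0,-1,0,0,0,20],[0,0,-1,0,0,0,40],[0,0,-1,0,0,0,40],[0,0,-1,0,0,0,40],[0,0,-1,0,0,0,40],[0,0,-1,0,0,0,40],[0,0,-1,0,0,0,40]]]' 25
python3 - <<'E'
from h import *
t=cv2.imread("pics/top0.png"); s=cv2.imread("pics/side0.png")
out=[]
for n,im,(x,y,w,h),f in(("top0",t,(270,192,56,32),14),("side0",s,(255,235,72,34),11)):
    c=cv2.resize(im[y:y+h,x:x+w],None,fx=f,fy=f,interpolation=cv2.INTER_CUBIC)
    for i in range(0,w,10): cv2.putText(c,str(x+i),(i*f,9),0,.35,(0,0,255),1); cv2.line(c,(i*f,0),(i*f,4),(0,0,255),1)
    for i in range(0,h,5): cv2.putText(c,str(y+i),(0,i*f+4),0,.35,(0,0,255),1)
    c=cv2.copyMakeBorder(c,0,0,0,800-c.shape[1],cv2.BORDER_CONSTANT) if c.shape[1]<800 else c[:,:800]
    out.append(c)
o=np.vstack(out); print(o.shape); cv2.imwrite("pics/clip.png",cv2.resize(o,(800*600//o.shape[0],600)) if o.shape[0]>600 else o)
# numeric: dark wire mask in top0, warped to table plane at z=4, 1mm/px; x' = world y, rows world x
ys=np.arange(-200,-10,1.);xs=np.arange(480,590,1.)
for n,im in(("top",t),("side",s)):
    X,Y=np.meshgrid(xs,ys,indexing="ij"); P=np.c_[X.ravel(),Y.ravel(),np.full(X.size,3.)]
    uv=proj(n,P).astype(np.float32)
    g=cv2.remap(im,uv[:,0].reshape(X.shape),uv[:,1].reshape(X.shape),cv2.INTER_CUBIC)
    cv2.imwrite(f"pics/rect_{n}.png",g)
    G=cv2.cvtColor(g,cv2.COLOR_BGR2GRAY).astype(int); 
    # per world-y column list local minima in x
    for j in range(0,190,10):
        col=G[:,j]; bg=np.median(col)
        print(n,int(ys[j]),[(int(xs[i]),int(col[i]-bg)) for i in range(1,109) if col[i]<col[i-1] and col[i]<=col[i+1] and col[i]<bg-8])
E
```

```text
time_s: 16.5
eef_pos: [613.2, -50.0, 310.9]
ee_rot: [0.034, 0.128, 0.957, 0.257]
force: [0.1, -0.7, -0.2]
grip_width: 0.465
grip_force: 0.0
(822, 800, 3)
top -200 []
top -190 []
top -180 []
top -170 [(541, -51), (545, -48), (558, -54)]
top -160 [(535, -58), (540, -49), (554, -27), (559, -60)]
top -150 [(532, -34), (537, -62), (550, -52), (555, -44)]
top -140 [(529, -44), (543, -79), (553, -61)]
top -130 [(530, -36), (549, -43)]
top -120 [(493, -46), (532, -51), (543, -42)]
top -110 [(495, -65), (532, -44), (541, -43)]
top -100 [(497, -73), (533, -68)]
top -90 [(500, -74), (520, -40), (530, -72), (535, -54)]
top -80 [(504, -70), (515, -51), (527, -50)]
top -70 [(507, -74), (518, -57), (523, -44)]
top -60 [(507, -83), (510, -82), (523, -45)]
top -50 [(509, -68), (521, -54)]
top -40 [(512, -76), (518, -49)]
top -30 [(513, -68)]
top -20 [(514, -72), (517, -70)]
side -200 []
side -190 []
side -180 [(547, -15)]
side -170 [(544, -57)]
side -160 [(540, -52), (559, -51)]
side -150 [(537, -49), (556, -51)]
side -140 [(536, -34), (538, -34), (549, -55), (551, -56)]
side -130 [(532, -26), (547, -26)]
side -120 [(493, -20), (531, -28), (544, -26)]
side -110 [(495, -35), (533, -30), (538, -34)]
side -100 [(498, -43), (531, -34), (537, -29)]
side -90 [(501, -40), (523, -32), (525, -33)]
side -80 [(503, -38), (518, -26), (531, -27)]
side -70 [(508, -41), (518, -36)]
side -60 [(510, -56), (517, -39)]
side -50 [(510, -34), (516, -22), (521, -28)]
side -40 [(514, -45)]
side -30 [(512, -35)]
side -20 [(515, -35)]
```

View pics/clip.png

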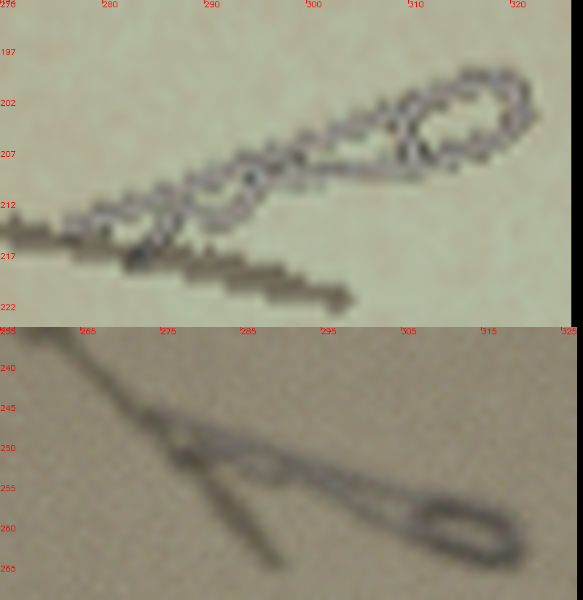

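The crop (top, original pixels) shows:
- the leg tip at (276.4,214)
- the straight leg running through (288.6,210.1) and (299.4,206) to the loop
- the loop's outer end at (322,203)
- the loop sides at (318,198.7) and (313,208.5)
- the bent leg on the lower side, with its hump near (291,213) and its flared end near (283,217)

In the side half the tip is at (273.7,245) and the loop middle at (313.4,260).

```bash
python3 - <<'E'
from h import *
im={n:cv2.imread(f"pics/{n}0.png").astype(np.float32) for n in("top","side")}
def samp(n,P):
    uv=proj(n,P).astype(np.float32); return cv2.remap(im[n],uv[:,0].reshape(1,-1),uv[:,1].reshape(1,-1),cv2.INTER_LINEAR)[0]
for n in("top","side"):
    a=np.array([516.2,-36.1]); b=np.array([549.9,-128.8])
    for it in range(3):
        d=(b-a)/np.linalg.norm(b-a); nn=np.array([-d[1],d[0]]); nn=nn*np.sign(nn[0]) # toward +x
        pts=[]
        for s in np.r_[6:26:2,62:98:2]:
            o=np.arange(-7,7.1,.5); P=np.c_[a+d*s+o[:,None]*nn,np.full(o.size,2.75)]
            g=samp(n,P); bg=samp(n,np.c_[(a+d*s+nn*14)[None]+np.linspace(0,6,5)[:,None]*nn,np.full(5,2.75)]).mean(0)
            w=np.abs(g-bg).sum(1); w=np.clip(w-25,0,None)
            if w.sum()>50: pts.append([s,(w*o).sum()/w.sum()])
        pts=np.array(pts); c=np.polyfit(pts[:,0],pts[:,1],1); r=pts[:,1]-np.polyval(c,pts[:,0])
        k=abs(r)<1.5; c=np.polyfit(pts[k,0],pts[k,1],1)
        a,b=a+nn*c[1],a+d*100+nn*np.polyval(c,100)
    print(n,"leg dir",d.round(4),"az",np.degrees(np.arctan2(d[0],-d[1])).round(2),"pt",(a+d*100).round(1),"std",r[k].std().round(2),k.sum())
    # tip & loop end along the axis
    for off in (0,-9):
        s=np.arange(-15,160,3.); P=np.c_[a+d*s[:,None]+off*nn,np.full(s.size,2.75)]; g=samp(n,P)
        print(off,[f"{int(q)}:{int(v)}" for q,v in zip(s,g.mean(1)) if q<12 or q>95])
    print("a",a.round(1))
f=10.2
print("tip",onz("top",276.4,214,2.75).round(1),onz("side",273.7,245.3,2.75).round(1))
print("loop end",onz("top",321.8,202.7,5).round(1),onz("side",319.7,262.9,5).round(1))
print("coil c",onz("top",315.5,203.6,6).round(1),onz("side",313.2,260,6).round(1))
E
```

```text
top leg dir [ 0.3172 -0.9484] az 18.49 pt [ 546.2 -131.5] std 0.95 19
0 ['-15:128', '-12:118', '-9:110', '-6:103', '-3:109', '0:117', '3:127', '6:123', '9:136', '96:137', '99:141', '102:133', '105:132', '108:133', '111:135', '114:126', '117:128', '120:135', '123:135', '126:133', '129:141', '132:133', '135:132', '138:119', '141:132', '144:156', '147:167', '150:167', '153:167', '156:168', '159:168']
-9 ['-15:168', '-12:168', '-9:169', '-6:167', '-3:156', '0:134', '3:125', '6:116', '9:105', '96:149', '99:147', '102:115', '105:132', '108:135', '111:163', '114:165', '117:166', '120:170', '123:168', '126:167', '129:171', '132:169', '135:139', '138:136', '141:123', '144:148', '147:169', '150:169', '153:168', '156:167', '159:167']
a [514.5 -36.7]
side leg dir [ 0.3352 -0.9421] az 19.59 pt [ 545.8 -131.7] std 0.41 28
0 ['-15:129', '-12:118', '-9:108', '-6:104', '-3:97', '0:91', '3:89', '6:91', '9:97', '96:110', '99:110', '102:103', '105:91', '108:82', '111:82', '114:83', '117:90', '120:96', '123:98', '126:96', '129:94', '132:91', '135:92', '138:99', '141:110', '144:121', '147:128', '150:130', '153:131', '156:130', '159:130']
-9 ['-15:130', '-12:130', '-9:129', '-6:130', '-3:127', '0:124', '3:123', '6:118', '9:109', '96:117', '99:116', '102:109', '105:101', '108:96', '111:96', '114:102', '117:101', '120:104', '123:106', '126:106', '129:106', '132:104', '135:95', '138:85', '141:84', '144:101', '147:120', '150:131', '153:129', '156:128', '159:129']
a [512.2 -37.5]
tip [515.5 -36.6   2.8] [517.2 -36.9   2.8]
loop end [ 546.7 -176.2    5. ] [ 551.7 -176.8    5. ]
coil c [ 544.3 -156.8    6. ] [ 547.2 -157.5    6. ]
```

```bash
python3 - <<'E'
from h import *
a=np.radians(19.2); cx=np.array([-np.sin(a),np.cos(a),0]); cy=np.array([-np.cos(a),-np.sin(a),0])
F=frame(np.array([0,0,-1.]),-cy)
s=sense(); print(s["eef_pos"],s["joints"].round(2))
plan([545.4,-157.3,70],F,16)
plan([545.4,-157.3,70],F,14)
E
```

```text
[613.15088752 -50.01328695 310.88705171] [-0.48  0.47  1.16  0.51  1.63 -1.79]
rows 16 shift [-0.104 -0.484  0.491] turn [ 0.216 -0.114  0.424]
rows 14 shift [-0.117 -0.555  0.56 ] turn [ 0.247 -0.13   0.485]
```

```bash

python3 -m crank '[[[-0.104,-0.484,0.491,0.216,-0.114,0.424,44],[-0.104,-0.484,0.491,0.216,-0.114,0.424,44],[-0.104,-0.484,0.491,0.216,-0.114,0.424,44],[-0.104,-0.484,0.491,0.216,-0.114,0.424,44],[-0.104,-0.484,0.491,0.216,-0.114,0.424,44],[-0.104,-0.484,0.491,0.216,-0.114,0.424,44],[-0.104,-0.484,0.491,0.216,-0.114,0.424,44],[-0.104,-0.484,0.491,0.216,-0.114,0.424,44]]]' 25
python3 -m crank '[[[-0.104,-0.484,0.491,0.216,-0.114,0.424,44],[-0.104,-0.484,0.491,0.216,-0.114,0.424,44],[-0.104,-0.484,0.491,0.216,-0.114,0.424,44],[-0.104,-0.484,0.491,0.216,-0.114,0.424,44],[-0.104,-0.484,0.491,0.216,-0.114,0.424,44],[-0.104,-0.484,0.491,0.216,-0.114,0.424,44],[-0.104,-0.484,0.491,0.216,-0.114,0.424,44],[-0.104,-0.484,0.491,0.216,-0.114,0.424,44]]]' 25
python3 - <<'E'
from h import *
a=np.radians(19.2); cy=np.array([-np.cos(a),-np.sin(a),0])
F=frame(np.array([0,0,-1.]),-cy)
s=sense(); print(s["eef_pos"],s["joints"].round(2))
plan([545.4,-157.3,20],F,4)
E
```

```text
time_s: 17.3
eef_pos: [604.0, -99.4, 180.2]
ee_rot: [0.018, 0.368, 0.92, 0.133]
force: [0.2, 0.2, -0.3]
grip_width: 0.513
grip_force: 0.0
time_s: 18.1
eef_pos: [545.5, -157.1, 68.6]
ee_rot: [0.0, 0.58, 0.814, -0.0]
force: [0.4, -0.4, -0.2]
grip_width: 0.513
grip_force: 0.0
[ 545.46163952 -157.08677383   68.63362913] [-0.49  0.58  1.55 -0.    1.01 -0.82]
rows 4 shift [-0.002 -0.001  0.486] turn [-0.001  0.002 -0.005]
```

```bash

python3 -m crank '[[[0,0,0.6,0,0,0,44],[0,0,0.6,0,0,0,44],[0,0,0.6,0,0,0,44],[0,0,0.4,0,0,0,44],[0,0,0.25,0,0,0,44],[0,0,0.15,0,0,0,44],[0,0,0.04,0,0,0,44],[0,0,0,0,0,0,44]]]' 25
python3 -m crank '[[[0,0,0,0,0,0,18],[0,0,0,0,0,0,18],[0,0,0,0,0,0,18],[0,0,0,0,0,0,18],[0,0,0,0,0,0,18],[0,0,0,0,0,0,18],[0,0,0,0,0,0,18],[0,0,0,0,0,0,18]]]' 60
python3 st.py
```

```text
time_s: 18.9
eef_pos: [546.0, -156.9, 3.1]
ee_rot: [0.0, 0.579, 0.815, 0.0]
force: [-0.3, -0.9, 0.0]
grip_width: 0.514
grip_force: 0.0
time_s: 19.7
eef_pos: [546.2, -156.9, 3.4]
ee_rot: [0.001, 0.579, 0.815, 0.0]
force: [-0.9, 1.2, 6.0]
grip_width: 0.244
grip_force: 59.0
19.7 rack TCP [-258.4    0.3   88.5] f [3.8 1.1 4.7] t [ 0.2  -0.09 -0.14] 59.0 20.8
```

Clip gripped (59 N). Lift and check it in the hand, and refine the post's position from the first pictures, both by edge profiles.

```bash

python3 -m crank '[[[0,0,-0.4,0,0,0,18],[0,0,-0.5,0,0,0,18],[0,0,-0.5,0,0,0,18],[0,0,-0.5,0,0,0,18],[0,0,-0.5,0,0,0,18],[0,0,-0.3,0,0,0,18],[0,0,0,0,0,0,18],[0,0,0,0,0,0,18]]]' 60
python3 - <<'E'
from h import *
q=np.load("q.npy")
im={n:cv2.imread(f"pics/{n}0.png") for n in("top","side")}
def prof(im,n,P):
    uv=proj(n,P).astype(np.float32); return cv2.remap(im,uv[:,0].reshape(1,-1),uv[:,1].reshape(1,-1),cv2.INTER_LINEAR)[0].astype(int)
ys=np.arange(-116,-64,2.)
for n in im:
    for z in(90,105,115,125):
        g=prof(im[n],n,W(q,np.c_[0*ys,ys,0*ys+z])); print(n,z,"R-B",list(g[:,2]-g[:,0])," V",list(g.max(1)))
print("ys",ys[0],ys[-1])
s=sense(); p=s["eef_pos"]; A=rot().as_matrix(); print(p,s["grip_width"]*85.4)
new={n:capture(n) for n in("top","side")}
for n,c in new.items():
    for u in(55,75,95,105,115,119,123,127,131):
        o=np.arange(-12,12.1,1.5); L=np.c_[0*o+u,9+o,0*o+.35]
        g=prof(c,n,p+L@A.T); print(n,u,list(g.sum(1)//3))
E
```

```text
time_s: 20.5
eef_pos: [545.6, -156.7, 70.0]
ee_rot: [-0.0, 0.579, 0.815, 0.0]
force: [0.2, -0.1, -1.2]
grip_width: 0.244
grip_force: 58.8
top 90 R-B [np.int64(71), np.int64(65), np.int64(69), np.int64(65), np.int64(56), np.int64(35), np.int64(21), np.int64(12), np.int64(12), np.int64(10), np.int64(10), np.int64(8), np.int64(9), np.int64(8), np.int64(8), np.int64(7), np.int64(8), np.int64(9), np.int64(10), np.int64(12), np.int64(18), np.int64(36), np.int64(49), np.int64(51), np.int64(38), np.int64(33)]  V [np.int64(140), np.int64(126), np.int64(135), np.int64(133), np.int64(126), np.int64(115), np.int64(120), np.int64(121), np.int64(116), np.int64(110), np.int64(109), np.int64(105), np.int64(100), np.int64(96), np.int64(99), np.int64(103), np.int64(109), np.int64(115), np.int64(118), np.int64(103), np.int64(85), np.int64(84), np.int64(97), np.int64(98), np.int64(73), np.int64(77)]
top 105 R-B [np.int64(69), np.int64(75), np.int64(63), np.int64(53), np.int64(62), np.int64(46), np.int64(28), np.int64(11), np.int64(8), np.int64(8), np.int64(8), np.int64(9), np.int64(9), np.int64(9), np.i
[... 9152 characters left out ...]
(120), np.int64(117), np.int64(111), np.int64(107), np.int64(104), np.int64(101), np.int64(99), np.int64(100), np.int64(102), np.int64(103), np.int64(102), np.int64(100), np.int64(97), np.int64(97)]
side 127 [np.int64(113), np.int64(107), np.int64(104), np.int64(101), np.int64(98), np.int64(94), np.int64(93), np.int64(91), np.int64(89), np.int64(91), np.int64(92), np.int64(94), np.int64(97), np.int64(99), np.int64(100), np.int64(100), np.int64(99)]
side 131 [np.int64(99), np.int64(95), np.int64(93), np.int64(90), np.int64(85), np.int64(85), np.int64(85), np.int64(87), np.int64(89), np.int64(92), np.int64(94), np.int64(95), np.int64(96), np.int64(97), np.int64(97), np.int64(96), np.int64(96)]
```

The clip is straight in the hand: its tip shows near tool x 125 and the leg at about tool y +9.4. Next I'll go to pre-insert in front of the post.

```bash
cat >> h.py <<'E'
def ins(x,y=-80.1,z=115.7):
    q=np.load("q.npy"); M=rk(q); return W(q,np.array([x,y,z])),frame(-M[:,2],-M[:,1])
E
python3 - <<'E'
from h import *
p,F=ins(-150); print(p.round(1)); plan(p,F,8); plan(p,F,10)
E
```

```text
[ 644.7 -100.4   81.2]
rows 8 shift [0.254 0.526 0.013] turn [-0.141  0.454  0.524]
rows 10 shift [0.206 0.419 0.013] turn [-0.113  0.363  0.419]
```

```bash

python3 -m crank '[[[0.206,0.419,0.013,-0.113,0.363,0.419,18],[0.206,0.419,0.013,-0.113,0.363,0.419,18],[0.206,0.419,0.013,-0.113,0.363,0.419,18],[0.206,0.419,0.013,-0.113,0.363,0.419,18],[0.206,0.419,0.013,-0.113,0.363,0.419,18],[0.206,0.419,0.013,-0.113,0.363,0.419,18],[0.206,0.419,0.013,-0.113,0.363,0.419,18],[0.206,0.419,0.013,-0.113,0.363,0.419,18]]]' 60
python3 - <<'E'
from h import *
p,F=ins(-150); plan(p,F,3)
E
```

```text
time_s: 21.4
eef_pos: [623.0, -106.1, 76.9]
ee_rot: [-0.128, 0.739, 0.64, 0.167]
force: [1.2, -0.3, -1.3]
grip_width: 0.246
grip_force: 58.8
rows 3 shift [0.139 0.271 0.009] turn [-0.073  0.238  0.274]
```

```bash

python3 -m crank '[[[0.139,0.271,0.009,-0.073,0.238,0.274,18],[0.139,0.271,0.009,-0.073,0.238,0.274,18],[0.139,0.271,0.009,-0.073,0.238,0.274,18],[0,0,0,0,0,0,18],[0,0,0,0,0,0,18],[0,0,0,0,0,0,18],[0,0,0,0,0,0,18],[0,0,0,0,0,0,18]]]' 60
python3 st.py
python3 - <<'E'
from h import *
q=np.load("q.npy"); p,F=ins(-150); plan(p,F,1)
new={n:capture(n) for n in("top","side")}
def pf(n,L):
    uv=proj(n,W(q,L)).astype(np.float32); return cv2.remap(new[n],uv[:,0].reshape(1,-1),uv[:,1].reshape(1,-1),cv2.INTER_LINEAR)[0].astype(int)
o=np.arange(-12,12.1,1.5)
for n in new:
    cv2.imwrite(f"pics/pre_{n}.png",new[n])
    for x in(-60,-50,-40,-32,-26): print(n,"leg x",x,[int(v) for v in pf(n,np.c_[0*o+x,-89.5+o,0*o+115.2]).sum(1)//3])
    for z in(119,125,129):
        ys=np.arange(-108,-70,2.); g=pf(n,np.c_[0*ys,ys,0*ys+z]); print(n,"post z",z,[int(v) for v in g.sum(1)//3],[int(v) for v in g[:,2]-g[:,0]])
    for y in(-90,):
        zs=np.arange(105,150,2.); g=pf(n,np.c_[0*zs,0*zs+y,zs]); print(n,"post along z",[int(v) for v in g.sum(1)//3])
    z2=np.arange(-12,12.1,1.5)
    for x in(-40,-32): print(n,"leg zprof",x,[int(v) for v in pf(n,np.c_[0*z2+x,0*z2-89.5,115.2+z2]).sum(1)//3])
E
```

```text
time_s: 22.2
eef_pos: [644.4, -100.5, 81.9]
ee_rot: [-0.156, 0.766, 0.589, 0.205]
force: [0.6, -0.3, -1.7]
grip_width: 0.245
grip_force: 58.8
22.2 rack TCP [-149.8  -79.8  116.4] f [-0.9 -0.7 -1.4] t [-0.02  0.28  0.  ] 58.8 20.9
rows 1 shift [-0.006  0.011  0.029] turn [0.002 0.017 0.022]
top leg x -60 [136, 121, 117, 116, 115, 114, 114, 114, 118, 121, 114, 108, 122, 131, 127, 119, 119]
top leg x -50 [127, 117, 116, 117, 116, 114, 115, 117, 120, 122, 112, 103, 111, 117, 120, 124, 120]
top leg x -40 [126, 118, 115, 112, 112, 113, 116, 118, 120, 122, 115, 106, 110, 116, 116, 116, 118]
top leg x -32 [97, 104, 109, 109, 99, 83, 92, 102, 111, 114, 95, 79, 82, 87, 89, 90, 89]
top leg x -26 [141, 138, 133, 128, 123, 117, 111, 121, 131, 111, 88, 81, 77, 78, 78, 77, 81]
top post z 119 [121, 109, 100, 104, 109, 114, 132, 143, 153, 162, 162, 153, 132, 105, 94, 97, 105, 106, 115] [18, 35, 56, 40, 23, 12, 12, 12, 13, 12, 13, 12, 10, 9, 8, 9, 10, 10, 10]
top post z 125 [121, 110, 89, 88, 98, 116, 128, 138, 146, 155, 161, 161, 142, 123, 101, 85, 105, 120, 121] [13, 19, 38, 45, 39, 21, 15, 13, 13, 
[... 1088 characters left out ...]
 24, 22, 21, 21, 22, 23, 23, 22, 22, 22, 23, 22, 19, 18, 22, 25, 26, 22]
side post z 125 [67, 68, 67, 67, 67, 67, 64, 62, 58, 61, 66, 64, 63, 61, 61, 60, 59, 58, 57] [21, 21, 22, 22, 21, 21, 21, 22, 23, 23, 21, 23, 23, 21, 20, 17, 22, 24, 25]
side post z 129 [67, 70, 71, 70, 68, 67, 66, 65, 63, 61, 62, 64, 63, 61, 61, 62, 62, 60, 59] [20, 21, 21, 21, 23, 22, 20, 19, 20, 21, 22, 22, 22, 21, 19, 20, 19, 23, 25]
side post along z [59, 58, 58, 58, 61, 63, 64, 65, 65, 64, 61, 60, 61, 64, 66, 68, 68, 66, 65, 66, 68, 71, 71]
side leg zprof -40 [90, 89, 89, 88, 89, 90, 93, 96, 99, 101, 98, 95, 91, 87, 83, 78, 73]
side leg zprof -32 [87, 86, 85, 84, 81, 78, 76, 75, 73, 70, 67, 64, 61, 59, 57, 57, 57]
```

```bash

python3 -m crank '[[[0.1,0.01,0.03,0,0.02,0.02,18],[0.14,0,0,0,0,0,18],[0.14,0,0,0,0,0,18],[0.14,0,0,0,0,0,18],[0.14,0,0,0,0,0,18],[0.14,0,0,0,0,0,18],[0.1,0,0,0,0,0,18],[0,0,0,0,0,0,18]]]' 60
python3 st.py
```

```text
time_s: 23.1
eef_pos: [650.0, -81.2, 92.7]
ee_rot: [-0.157, 0.767, 0.587, 0.206]
force: [0.4, -0.4, -0.5]
grip_width: 0.243
grip_force: 58.8
23.1 rack TCP [-127.1  -80.2  115.7] f [-0.4 -0.5 -0.3] t [-0.    0.33  0.01] 58.8 20.7
```

```bash

python3 -m crank '[[[0.1,0,0,0,0,0,18],[0.1,0,0,0,0,0,18],[0.1,0,0,0,0,0,18],[0.1,0,0,0,0,0,18],[0.1,0,0,0,0,0,18],[0.1,0,0,0,0,0,18],[0,0,0,0,0,0,18],[0,0,0,0,0,0,18]]]' 60
python3 st.py
```

```text
time_s: 23.9
eef_pos: [653.2, -68.9, 100.0]
ee_rot: [-0.157, 0.767, 0.587, 0.206]
force: [-0.6, 0.1, -0.3]
grip_width: 0.244
grip_force: 58.8
23.9 rack TCP [-112.4  -80.1  115.7] f [-0.2  0.6 -0.2] t [-0.02  0.41 -0.03] 58.8 20.9
```

```bash

python3 -m crank '[[[0.12,0,0,0,0,0,18],[0.12,0,0,0,0,0,18],[0.12,0,0,0,0,0,18],[0.12,0,0,0,0,0,18],[0.12,0,0,0,0,0,18],[0.12,0,0,0,0,0,18],[0,0,0,0,0,0,18],[0,0,0,0,0,0,18]]]' 80
python3 st.py
python3 -m crank '[[[0.12,0,0,0,0,0,18],[0.12,0,0,0,0,0,18],[0.12,0,0,0,0,0,18],[0.12,0,0,0,0,0,18],[0.1,0,0,0,0,0,18],[0,0,0,0,0,0,18],[0,0,0,0,0,0,18],[0,0,0,0,0,0,18]]]' 80
python3 st.py
```

```text
time_s: 24.7
eef_pos: [656.6, -52.7, 109.0]
ee_rot: [-0.159, 0.766, 0.588, 0.206]
force: [-5.2, 4.0, 1.2]
grip_width: 0.241
grip_force: 78.5
24.7 rack TCP [-93.5 -79.1 115.2] f [ 2.8  6.1 -0.2] t [ 0.95 -0.11  0.5 ] 78.5 20.6
time_s: 25.5
eef_pos: [660.7, -41.7, 116.3]
ee_rot: [-0.157, 0.767, 0.587, 0.206]
force: [-0.4, 1.6, 0.8]
grip_width: 0.236
grip_force: 78.7
25.5 rack TCP [-79.7 -80.3 115.7] f [ 1.7  0.8 -0. ] t [0.12 0.07 0.08] 78.7 20.1
```

```bash

python3 -m crank '[[[0.06,0,0,0,0,0,18],[0.05,0,0,0,0,0,18],[0.04,0,0,0,0,0,18],[0,0,0,0,0,0,18],[0,0,0,0,0,0,18],[0,0,0,0,0,0,18],[0,0,0,0,0,0,18],[0,0,0,0,0,0,18]]]' 80
python3 st.py
```

```text
time_s: 26.3
eef_pos: [660.7, -40.5, 116.9]
ee_rot: [-0.157, 0.768, 0.587, 0.204]
force: [-5.5, -7.6, -3.9]
grip_width: 0.233
grip_force: 78.8
26.3 rack TCP [-78.5 -79.9 115.6] f [-9.6  3.3  1. ] t [0.52 1.92 0.19] 78.8 19.9
```

The bent leg's sideways spring load (6 N at -93.5) is gone, and the clip now stops at about 10 N: it's home. Relax 1 mm, release and back off.

```bash

python3 -m crank '[[[-0.06,0,0,0,0,0,18],[-0.02,0,0,0,0,0,18],[0,0,0,0,0,0,30],[0,0,0,0,0,0,40],[0,0,0,0,0,0,44],[0,0,-0.2,0,0,0,44],[0,0,-0.3,0,0,0,44],[0,0,-0.5,0,0,0,44]]]' 40
python3 st.py
python3 -m crank '[[[0,0,-1,0,0,0,44],[-0.5,0,-1,0,0,0,44],[-0.5,0,-1,0,0,0,44],[-1,0,-1,0,0,0,44],[-1,0,-1,0,0,0,44],[-1,0,-0.5,0,0,0,44],[-1,0,0,0,0,0,44],[0,0,0,0,0,0,44]]]' 40
python3 - <<'E'
from h import *
q=np.load("q.npy"); o=np.arange(-12,36,2.)
for n in("top","side"):
    c=capture(n); cv2.imwrite(f"pics/end_{n}.png",c)
    def pf(L):
        uv=proj(n,W(q,L)).astype(np.float32); return [int(v) for v in cv2.remap(c,uv[:,0].reshape(1,-1),uv[:,1].reshape(1,-1),cv2.INTER_LINEAR)[0].sum(1)//3]
    for y in(-89.5,-86,-80,-70): xs=np.arange(-110,80,5.); print(n,"along x at y",y,pf(np.c_[xs,0*xs+y,0*xs+115.2]))
    for x in(-75,-40,30,40,45): print(n,"y prof x",x,pf(np.c_[0*o+x,-89.5+o,0*o+115.2]))
    hsv=cv2.cvtColor(c,cv2.COLOR_BGR2HSV); 
    P=proj(n,W(q,np.array([[0,y,z] for y in(54,18,-18,-54) for z in(50,)]))).round(1)
    print(n,"ampoule bodies R-B",[int(c[int(v),int(u),2])-int(c[int(v),int(u),0]) for u,v in P])
E
```

```text
time_s: 27.1
eef_pos: [657.5, -52.6, 139.2]
ee_rot: [-0.158, 0.767, 0.587, 0.206]
force: [-0.3, -0.2, -0.7]
grip_width: 0.512
grip_force: 0.0
27.1 rack TCP [-78.1 -80.  141.2] f [-0.5  0.2 -0.5] t [-0.02  0.29 -0.02] 0.0 43.7
time_s: 27.9
eef_pos: [610.2, -226.2, 194.4]
ee_rot: [-0.158, 0.768, 0.585, 0.206]
force: [-0.4, -0.1, 0.0]
grip_width: 0.518
grip_force: 0.0
top along x at y -89.5 [133, 119, 116, 141, 129, 120, 125, 114, 111, 137, 116, 116, 109, 116, 106, 105, 104, 97, 72, 98, 127, 159, 153, 107, 114, 119, 118, 116, 104, 104, 133, 126, 126, 115, 115, 110, 108, 124]
top along x at y -86 [177, 155, 119, 160, 132, 138, 159, 128, 103, 117, 137, 111, 100, 110, 103, 97, 95, 98, 80, 91, 120, 145, 126, 90, 103, 108, 124, 107, 109, 109, 144, 131, 125, 116, 116, 109, 108, 123]
top along x at y -80 [179, 174, 117, 145, 124, 150, 123, 125, 158, 105, 142, 114, 112, 112, 112, 101, 109, 122, 106, 116, 109, 76, 93, 118, 119, 110, 140, 98, 102, 97, 98, 112, 129, 119, 113, 105, 108, 130]
top along x at y -70 [170, 174, 167, 168, 159, 136, 124, 126, 130, 116, 112, 100, 94, 105, 112, 71, 105, 125
[... 1530 characters left out ...]
6, 91, 79, 67, 62, 63, 64, 68, 65, 65, 63, 65, 65]
side y prof x -75 [143, 142, 140, 134, 126, 116, 110, 107, 115, 126, 134, 136, 133, 124, 114, 107, 101, 96, 96, 100, 103, 105, 104, 100]
side y prof x -40 [96, 95, 93, 96, 99, 103, 102, 97, 94, 92, 97, 103, 105, 105, 106, 106, 107, 108, 110, 108, 106, 107, 106, 105]
side y prof x 30 [63, 62, 62, 59, 59, 63, 64, 63, 61, 61, 63, 63, 64, 64, 63, 65, 67, 70, 74, 78, 83, 86, 89, 89]
side y prof x 40 [64, 65, 66, 66, 66, 62, 57, 60, 61, 61, 61, 61, 62, 61, 61, 62, 63, 60, 56, 60, 61, 60, 63, 66]
side y prof x 45 [65, 66, 63, 61, 65, 65, 64, 65, 64, 64, 64, 63, 64, 64, 63, 62, 65, 67, 66, 63, 60, 62, 62, 60]
side ampoule bodies R-B [46, 54, 52, 47]
```

```bash
python3 - <<'E'
from h import *
q=np.load("q.npy")
for n in("top","side"):
    c=cv2.imread(f"pics/end_{n}.png")
    def pf(L):
        uv=proj(n,W(q,L)).astype(np.float32); return [int(v) for v in cv2.remap(c,uv[:,0].reshape(1,-1),uv[:,1].reshape(1,-1),cv2.INTER_LINEAR)[0].sum(1)//3]
    xs=np.arange(-112,-82,1.5)
    for z in(115,120): print(n,"coil end from -112 step1.5 z",z,pf(np.c_[xs,0*xs-80.5,0*xs+z]))
    xs=np.arange(34,60,1.5); print(n,"tip from 34",[pf(np.c_[xs,0*xs+y,0*xs+115.2]) for y in(-89.5,-88,-86.5)])
    # post along x at hole height/top for reference
    xs=np.arange(-24,25,2.); print(n,"post x from -24",[pf(np.c_[xs,0*xs-89.5,0*xs+z]) for z in(127,131)])
E
```

```text
top coil end from -112 step1.5 z 115 [188, 182, 178, 180, 182, 166, 138, 118, 115, 111, 126, 146, 144, 132, 124, 125, 129, 143, 162, 147]
top coil end from -112 step1.5 z 120 [177, 184, 187, 184, 184, 186, 186, 165, 135, 116, 112, 108, 130, 155, 144, 128, 123, 127, 138, 156]
top tip from 34 [[107, 103, 103, 121, 133, 126, 124, 125, 126, 125, 126, 126, 123, 120, 115, 115, 116, 116], [116, 113, 118, 134, 140, 129, 124, 127, 127, 124, 123, 124, 123, 119, 116, 116, 115, 116], [112, 113, 129, 150, 144, 129, 126, 129, 127, 121, 121, 125, 123, 119, 116, 117, 116, 116]]
top post x from -24 [[108, 105, 86, 73, 68, 66, 81, 97, 107, 118, 130, 144, 154, 161, 158, 140, 111, 104, 102, 108, 114, 117, 116, 131, 146], [92, 111, 107, 92, 78, 67, 64, 82, 97, 107, 119, 131, 143, 152, 158, 154, 135, 105, 98, 97, 105, 113, 111, 117, 136]]
side coil end from -112 step1.5 z 115 [131, 135, 135, 135, 134, 129, 122, 115, 109, 109, 112, 117, 124, 127, 130, 133, 137, 137, 137, 137]
side coil end from -112 step1.5 z 120 [140, 141, 140, 140, 139, 133, 126, 119, 114, 113, 116, 119, 119, 121, 122, 124, 125, 127, 128, 129]
side tip from 34 [[64, 63, 63, 61, 57, 61, 65, 65, 61, 62, 66, 66, 64, 64, 64, 66, 69, 66], [64, 64, 65, 61, 59, 61, 65, 65, 63, 64, 65, 64, 64, 64, 65, 68, 70, 67], [63, 64, 64, 62, 60, 62, 64, 65, 65, 66, 65, 63, 63, 64, 63, 66, 69, 68]]
side post x from -24 [[85, 82, 87, 90, 92, 91, 86, 85, 90, 100, 104, 106, 102, 98, 90, 78, 71, 66, 62, 64, 65, 62, 63, 63, 61], [87, 90, 92, 96, 95, 93, 90, 90, 97, 102, 102, 97, 92, 84, 76, 65, 65, 62, 62, 64, 63, 63, 65, 63, 63]]
```

```bash
python3 st.py; python3 - <<'E'
from h import *
p,F=ins(-135,-80.5,150); plan(p,F,4)
E
```

```text
28.0 rack TCP [-203.2  -80.1  278.8] f [-0.1 -0.4  0.4] t [-0.01  0.25  0.02] 0.0 44.0
rows 4 shift [0.681 0.003 1.288] turn [ 0.002 -0.002 -0.001]
```

```bash

python3 -m crank '[[[0.5,0,1,0,0,0,0],[0.5,0,1,0,0,0,0],[0.5,0,1,0,0,0,0],[0.5,0,1,0,0,0,0],[0.5,0,1,0,0,0,0],[0.2,0,1,0,0,0,0],[0,0,0.6,0,0,0,0],[0,0,0,0,0,0,0]]]' 40
python3 st.py
python3 -m crank '[[[0.16,0,0,0,0,0,0],[0.16,0,0,0,0,0,0],[0.16,0,0,0,0,0,0],[0.12,0,0,0,0,0,0],[0.06,0,0,0,0,0,0],[0,0,0,0,0,0,0],[0,0,0,0,0,0,0],[0,0,0,0,0,0,0]]]' 40
python3 st.py
```

```text
time_s: 28.8
eef_pos: [647.9, -85.5, 85.2]
ee_rot: [-0.159, 0.766, 0.588, 0.205]
force: [0.3, 0.2, -0.3]
grip_width: -0.001
grip_force: 0.0
28.8 rack TCP [-134.9  -79.3  111.6] f [ 0.  -0.2 -0.4] t [0.01 0.2  0.01] 0.0 -0.1
time_s: 29.6
eef_pos: [652.0, -73.5, 94.3]
ee_rot: [-0.157, 0.767, 0.587, 0.206]
force: [-0.6, 0.5, -0.6]
grip_width: 0.003
grip_force: 0.0
29.6 rack TCP [-119.4  -80.1  113.1] f [-0.   0.7 -0.7] t [-0.    0.26 -0.02] 0.0 0.3
```

```bash

python3 -m crank '[[[0.08,0,0,0,0,0,0],[0.08,0,0,0,0,0,0],[0.08,0,0,0,0,0,0],[0.04,0,0,0,0,0,0],[0.04,0,0,0,0,0,0],[0,0,0,0,0,0,0],[0,0,0,0,0,0,0],[0,0,0,0,0,0,0]]]' 40
python3 st.py
python3 -m crank '[[[0.04,0,0,0,0,0,0],[0.04,0,0,0,0,0,0],[0.02,0,0,0,0,0,0],[0,0,0,0,0,0,0],[0,0,0,0,0,0,0],[0,0,0,0,0,0,0],[0,0,0,0,0,0,0],[0,0,0,0,0,0,0]]]' 40
python3 st.py
```

```text
time_s: 30.4
eef_pos: [653.8, -66.8, 98.4]
ee_rot: [-0.157, 0.767, 0.587, 0.206]
force: [0.3, 0.5, -0.6]
grip_width: -0.0
grip_force: 0.0
30.4 rack TCP [-111.3  -80.1  113.2] f [ 0.2 -0.1 -0.8] t [-0.04  0.24 -0.02] 0.0 -0.0
time_s: 31.2
eef_pos: [654.4, -64.6, 99.6]
ee_rot: [-0.157, 0.767, 0.587, 0.206]
force: [0.1, 0.1, -0.9]
grip_width: -0.0
grip_force: 0.0
31.2 rack TCP [-108.7  -80.1  113.2] f [-0.4 -0.1 -0.8] t [ 0.02  0.26 -0.01] 0.0 -0.0
```

```bash

python3 -m crank '[[[0.04,0,0,0,0,0,0],[0.04,0,0,0,0,0,0],[0,0,0,0,0,0,0],[0,0,0,0,0,0,0],[0,0,0,0,0,0,0],[0,0,0,0,0,0,0],[0,0,0,0,0,0,0],[0,0,0,0,0,0,0]]]' 40
python3 st.py
python3 -m crank '[[[0.04,0,0,0,0,0,0],[0.02,0,0,0,0,0,0],[0,0,0,0,0,0,0],[0,0,0,0,0,0,0],[0,0,0,0,0,0,0],[0,0,0,0,0,0,0],[0,0,0,0,0,0,0],[0,0,0,0,0,0,0]]]' 40
python3 st.py
```

```text
time_s: 32.0
eef_pos: [654.9, -63.0, 100.7]
ee_rot: [-0.157, 0.767, 0.587, 0.206]
force: [-0.4, 1.1, 0.6]
grip_width: 0.001
grip_force: 0.0
32.0 rack TCP [-106.7  -80.1  113.2] f [1.2 0.7 0. ] t [-0.01  0.21  0.03] 0.0 0.1
time_s: 32.8
eef_pos: [655.2, -61.7, 101.4]
ee_rot: [-0.157, 0.767, 0.587, 0.206]
force: [-0.2, 0.5, -0.7]
grip_width: 0.001
grip_force: 0.0
32.8 rack TCP [-105.2  -80.2  113.2] f [-0.   0.3 -0.8] t [-0.01  0.25 -0.03] 0.0 0.0
```

```bash

python3 -m crank '[[[0.03,0,0,0,0,0,0],[0.03,0,0,0,0,0,0],[0.02,0,0,0,0,0,0],[0,0,0,0,0,0,0],[0,0,0,0,0,0,0],[0,0,0,0,0,0,0],[0,0,0,0,0,0,0],[0,0,0,0,0,0,0]]]' 40
python3 st.py
python3 -m crank '[[[0.02,0,0,0,0,0,0],[0.02,0,0,0,0,0,0],[0.02,0,0,0,0,0,0],[0,0,0,0,0,0,0],[0,0,0,0,0,0,0],[0,0,0,0,0,0,0],[0,0,0,0,0,0,0],[0,0,0,0,0,0,0]]]' 40
python3 st.py
```

```text
time_s: 33.6
eef_pos: [655.7, -60.1, 102.4]
ee_rot: [-0.157, 0.767, 0.587, 0.206]
force: [-0.7, 0.5, -1.0]
grip_width: 0.0
grip_force: 0.0
33.6 rack TCP [-103.2  -80.2  113.2] f [-0.2  0.8 -1. ] t [-0.02  0.27 -0.02] 0.0 0.0
time_s: 34.4
eef_pos: [656.0, -58.8, 103.1]
ee_rot: [-0.157, 0.767, 0.587, 0.206]
force: [-0.8, 0.3, 0.3]
grip_width: 0.003
grip_force: 0.0
34.4 rack TCP [-101.7  -80.1  113.1] f [0.2 0.9 0.2] t [-0.03  0.25 -0.  ] 0.0 0.3
```

No contact where the loop end should be, so the loop may have drooped. Checking the released-clip pictures in numbers.

```bash
python3 - <<'E'
from h import *
q=np.load("q.npy")
for n in("top","side"):
    c=cv2.imread(f"pics/end_{n}.png"); g=cv2.cvtColor(c,cv2.COLOR_BGR2GRAY)
    L=np.array([[x,-80.5,117] for x in(-97,-55)]+[[49,-89.5,115],[0,-89.5,115],[0,-89.5,131]]); P=proj(n,W(q,L)); print(n,"exp coil end/start, tip, hole, post top",P.round(1).tolist())
    u0,v0=(P[:2].min(0)-[12,10]).astype(int); u1,v1=(P[:2].max(0)+[12,12]).astype(int)
    print("cols",u0,"-",u1)
    for v in range(v0,v1): print(v,"".join(f"{g[v,u]//2:3d}" for u in range(u0,u1)))
E
```

```text
top exp coil end/start, tip, hole, post top [[281.9, 162.3], [269.3, 158.0], [237.0, 143.7], [252.7, 149.1], [255.2, 148.8]]
cols 257 - 293
148  56 47 48 46 72 76 73 46 39 61 76 73 74 76 61 61 60 62 89 97 97 98 97 95 95 96 95 95 95 95 95 96 96 95 95 96
149  56 48 40 32 66 74 74 46 36 62 87 86 87 98 75 74 59 59 61 97 98 98 98 96 97 97 95 93 94 96 96 96 96 96 96 96
150  55 47 32 37 63 72 68 47 39 61 62 62 62 88 98 96 59 59 75 97 97 97 96 97 97 97 96 95 95 97 96 96 96 97 97 95
151  54 43 36 34 45 65 44 45 54 60 60 62 61 61 88 86 61 61 96 97 96 96 96 98 98 97 95 96 97 97 96 95 97 98 98 96
152  46 40 40 48 55 51 48 42 54 56 60 60 61 61 61 61 61 60 85 96 97 98 97 98 97 96 94 95 97 97 96 96 96 97 97 97
153  47 48 39 48 54 57 60 52 50 56 59 54 58 61 61 61 61 59 60 95 97 96 97 97 96 96 96 95 97 96 95 97 97 97 97 97
154  54 60 55 46 39 43 47 55 57 61 58 52 56 60 57 58 61 60 60 94 96 97 97 96 96 97 97 96 97 97 95 95 95 95 97 97
155  46 48 58 64 51 49 40 48 49 56 56 57 59 59 53 53 66 60 58 92 97 97 98 98 96 98 97 96 98 97 95 95 96 96 96 97
156  62 52 53 56 61 56 49 58 61 61 53 47 56 58 66 63 70 
[... 4750 characters left out ...]
74 75 75 76 76
201  34 32 34 34 35 39 33 34 38 34 36 36 35 33 40 49 57 60 62 61 63 68 71 73 75 75 74 75 76 75 75
202  32 32 36 35 37 38 39 39 37 37 38 36 33 38 40 47 55 58 59 60 59 60 66 72 74 73 74 75 76 74 75
203  33 34 35 39 40 44 41 42 41 42 37 36 37 37 42 51 55 58 56 51 49 51 58 66 71 74 74 75 75 77 76
204  35 34 39 42 48 50 50 45 39 41 40 42 38 40 46 52 57 51 47 45 41 44 52 60 70 72 75 75 74 76 75
205  35 38 42 46 53 55 56 52 51 44 42 42 39 41 44 48 51 48 42 39 36 38 43 56 68 74 74 75 77 75 76
206  39 37 45 51 56 56 56 56 53 48 45 40 41 38 42 41 42 41 38 36 39 38 45 56 69 75 75 75 75 74 75
207  37 38 44 52 56 57 58 57 55 50 43 42 40 42 41 42 40 39 40 43 44 46 49 56 70 74 75 75 74 75 75
```

```bash

python3 -m crank '[[[-0.5,0,0,0,0,0,0],[-0.5,0,0,0,0,0,0],[0,0,0.3,0,0,0,0],[0,0,0.3,0,0,0,0],[0.2,0,0,0,0,0,0],[0.2,0,0,0,0,0,0],[0.1,0,0,0,0,0,0],[0,0,0,0,0,0,0]]]' 40
python3 st.py
python3 -m crank '[[[0.06,0,0,0,0,0,0],[0.06,0,0,0,0,0,0],[0.04,0,0,0,0,0,0],[0,0,0,0,0,0,0],[0,0,0,0,0,0,0],[0,0,0,0,0,0,0],[0,0,0,0,0,0,0],[0,0,0,0,0,0,0]]]' 40
python3 st.py
```

```text
time_s: 35.2
eef_pos: [655.5, -61.5, 84.6]
ee_rot: [-0.157, 0.767, 0.587, 0.206]
force: [0.3, -0.7, -0.9]
grip_width: 0.0
grip_force: 0.0
35.2 rack TCP [-113.3  -80.3   98.5] f [-1.  -0.4 -0.5] t [ 0.    0.22 -0.05] 0.0 0.0
time_s: 36.0
eef_pos: [656.0, -58.7, 85.9]
ee_rot: [-0.157, 0.767, 0.587, 0.206]
force: [-0.5, -1.7, -0.9]
grip_width: -0.002
grip_force: 0.9
36.0 rack TCP [-110.3  -80.2   98.2] f [-2.   0.   0.1] t [0.02 0.58 0.01] 0.9 -0.2
```

Contact: the loop has drooped and its end is at about x -99.4. Pushing it in gently until it stops.

```bash

python3 -m crank '[[[0.03,0,0,0,0,0,0],[0.03,0,0,0,0,0,0],[0,0,0,0,0,0,0],[0,0,0,0,0,0,0],[0,0,0,0,0,0,0],[0,0,0,0,0,0,0],[0,0,0,0,0,0,0],[0,0,0,0,0,0,0]]]' 40
python3 st.py
python3 -m crank '[[[0.03,0,0,0,0,0,0],[0.03,0,0,0,0,0,0],[0,0,0,0,0,0,0],[0,0,0,0,0,0,0],[0,0,0,0,0,0,0],[0,0,0,0,0,0,0],[0,0,0,0,0,0,0],[0,0,0,0,0,0,0]]]' 40
python3 st.py
```

```text
time_s: 36.8
eef_pos: [656.4, -57.4, 86.7]
ee_rot: [-0.157, 0.767, 0.587, 0.206]
force: [-1.3, -1.8, -1.4]
grip_width: -0.002
grip_force: 1.3
36.8 rack TCP [-108.7  -80.2   98.2] f [-2.5  0.8 -0.2] t [-0.05  0.62  0.02] 1.3 -0.2
time_s: 37.6
eef_pos: [656.5, -56.7, 87.0]
ee_rot: [-0.157, 0.767, 0.587, 0.205]
force: [-1.1, -5.1, -3.6]
grip_width: -0.0
grip_force: 3.2
37.6 rack TCP [-107.9  -80.1   98.1] f [-6.3 -0.3 -0.5] t [-0.04  1.3  -0.  ] 3.2 -0.0
```

The loop end is now at x -97, exactly the home position. It slid in at 2.5 N, so it was already inside the snap, and it is now against the stop. Backing away and handing in.

```bash

python3 -m crank '[[[-0.1,0,0,0,0,0,0],[-0.3,0,0,0,0,0,0],[-0.8,0,0,0,0,0,0],[-1,0,0,0,0,0,0],[-1,0,-0.5,0,0,0,0],[-1,0,-1,0,0,0,0],[-0.5,0,-1,0,0,0,0],[0,0,0,0,0,0,0]]]' 40
python3 st.py
python3 - <<'E'
from h import *
q=np.load("q.npy")
for n in("top","side"):
    c=capture(n); a=cv2.imread(f"pics/{n}0.png"); e=cv2.imread(f"pics/end_{n}.png")
    P=proj(n,W(q,np.array([[0,y,60.] for y in(54,18,-18,-54)])))
    print(n,[int(c[int(v),int(u),2])-int(c[int(v),int(u),0]) for u,v in P])
    d=cv2.absdiff(c,e).max(2); w=W(q,np.array([[x,y,110.] for x in(-20,20) for y in(92,-70)])); P=proj(n,w); u0,v0=P.min(0).astype(int);u1,v1=P.max(0).astype(int); print("change over keeper since clip release",(d[v0:v1,u0:u1]>40).sum())
E
```

```text
time_s: 38.4
eef_pos: [622.2, -188.0, 84.5]
ee_rot: [-0.155, 0.768, 0.586, 0.207]
force: [-0.3, 0.2, -0.4]
grip_width: 0.001
grip_force: 0.0
38.4 rack TCP [-226.7  -81.2  163.8] f [-0.1  0.3 -0.4] t [-0.01  0.22 -0.03] 0.0 0.1
top [79, 85, 84, 86]
change over keeper since clip release 3
side [39, 45, 40, 35]
change over keeper since clip release 271
```

```bash
python3 -c "
from rig import *
print(finish_job())"
```

```text
the job is handed in; nothing more can be done
None
```

The job is handed in at about 38 s of the 70 s: by my readings the brown ampoule stands in the empty slot, the keeper is shut on its stop, and the R-clip is through the post, snapped home and released, though no judge's verdict came back.

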